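# Load a bar from the spring-flap holder into the cut-to-length jig

### The arm

A 6-joint arm with a two-finger parallel gripper is mounted at the origin on a cart in front of the work surface, level with it; the furniture and walls round the work are solid. World frame = base frame: x ahead of the robot, y to its left, z up, the work surface at z = 0. Lengths are in m, angles in rad, forces in N, time in s.
With the tool pointing down it reaches from about 0.325 to 0.9 m from the base axis. Payload 3.5 kg.
Tool frame: the origin (TCP) lies at the very end of the fingers, on their centre line; the grasp point (between the pads) lies 19 mm behind it (ctrl.hold_point_z is the distance from the TCP to the grasp point, in m); z points along the fingers, y is the direction in which the jaws open and shut (so a half turn about z gives the same grasp; the last joint's range is limited). The gripper opens to 85 mm and grips with 20 to 120 N. Pads are 22 mm wide; open, the fingers measure 114 mm over their backs; the gripper's body (76 mm by 85 mm) begins 54 mm behind the grasp point. The pads swing forward as they close: fully open they stand 13 mm farther back than shut.
Start: joints at [1.073, 0.276, -0.026, 1.268, 0, 1.467], TCP at [0.24, 0.577, 0.231] pointing down, gripper open.
Joint ranges: [-3.12, 3.12], [-0.85, 1.88], [-1.08, 1.24], [-1.95, 2.15], [-1.57, 1.53], [-3.14, 3.14]. Speed limits (rad/s): [2.57, 2.57, 3.14, 3.14, 3.14, 3.14].

### API

Orientations are given as a 3x3 rotation matrix whose columns are the frame's x, y, z axes.
In Python, from rig import ctrl gives the robot as it stands. The module is installed in compiled form; this text tells all that it offers.
- The arm moves only by the shell command python3 -m inch 'ROWS' [FORCE]. ROWS is JSON, a list of rows, each a list of 3 entries, a list of its own where there are three numbers: the shift along the tool's x, y, z in cm, then the turn, a rotation vector about the tool's x, y, z in rad, then the opening, from 0 (shut) to 1 (fully open). In form: [[[tx, ty, tz], [wx, wy, wz], fingers], ...]. A call has 1 to 12 rows; each row shifts and turns the commanded pose from where the row before left it, along the tool's axes as they then stand; what a row does not reach is not made up. A row lasts 1/10 s, in which the tool goes at most 50 mm and 8.59 degrees, less where a joint would pass 70% of its speed; a pose out of reach is approached as far as the arm can. A call is refused whole if a number of a shift passes 5 or a number of a turn 0.15, either way. A call with a gripper value outside its range is refused whole. The fingers move at their own pace and stop on an object; FORCE is the grip in N (left out, the last holds). Time passes only in rows, so rows that do not move let the fingers close. It gives the time, the measured TCP pose, the force and the opening at its end, in the units of the state.
- ctrl.state(): the state, without advancing time (a new reading comes with each control period).
- ctrl.snapshot(name): name is "scene" or "top" or "wrist"; returns a dict with "frame" (384x512x3 uint8, red, green, blue), "z_map" (384x512 float32, m along the optical axis (not along the pixel's ray), 0 where there is no reading), "camera_matrix" (3x3 intrinsics, pixels), "eye" and "orientation" of the camera in the world. Camera axes: x right, y up, looking along -z (the intrinsics and any distortion apply to the point x, -y, -z); pixel columns grow to the right and rows downward; lengths in m; the calibration is good to about 2 mm. A picture is of the moment at which its call begins.
- ctrl.job_done(): hands the job in, once; it reports no verdict.
The state is a dict: "time_s": time; "qpos": joint angles; "joint_velocities": joint speeds; "tau": joint torques, N m; "eef_pos": TCP position; "ee_rot": TCP orientation; "contact_force": force on the tool from outside, world axes, zero at the start; "torque": the same for the moment, N m; "gripper_width": opening from 0.0 (shut) to 1.0 (fully open).
Only numpy, scipy, OpenCV 4.12 (cv2) and the standard library are available. Lean on these libraries where they do the work, as an engineer would, in place of code of your own. Each camera call takes 0.05 s, during which the arm holds its last target.

### The job

Get the round bar ready for cutting. It lies in the grey bar holder under a clear flap that springs shut: push the flap down and hold it open with the hand or wrist while you reach in past it and grip the bar about its middle, bring the bar out and let the flap close. Lay the bar in the V of the jig's rail, all of it still in front of the guide tube, and let go; then take it again close to its rear end and feed it straight along the rail through the guide tube until its front end rests against the stop, and let go. Leave the other things on the bench where they are.

Things in the scene. Friction and masses are not known exactly. Their poses are not given: they have to be found in the camera images.
- tray: Grey sheet-metal bar holder, fixed on the worktop. Origin on the worktop under the middle of its bar cradle; x axis along the bar, y axis towards the hinge side, z up. Floor plate 5 mm thick, x = -75 to +75, y = -34 to +132 mm; upright back board at y = 128 to 132 mm, 138 mm high, with the flap's hinge along its top. The other three sides are open.
- cradle_mid (a point): 34 mm above the holder's origin: middle of the cradle, where the bar's centre lies. The bar rests in two V blocks at holder x = +-45 mm (8 mm long, 24 mm wide in y); between them only the floor plate is below it.
- flap (a joint): Hinge of the clear plastic flap (130 mm along the bar, 128 mm from hinge to free edge, 3 mm thick), rad: 0 closed = level, above the bar; grows as it swings down; 1.5 at most. It never stays open: a spring closes it, about 0.07 N m at first to 0.2 N m fully down (1 to 3 N where a hand pushes), so it rides on the hand as this rises.
- flap_hinge (a point): Middle of the flap's hinge line (along the holder's x axis), at holder y = +118, z = 146 mm; its barrel is 10 mm thick. It cannot swing up, only down towards the back board.
- flap_edge (a point): Middle of the flap's free edge, a slippery black nylon bead 8 mm thick; closed, at holder y = -10, z = 146 mm, so the flap covers the bar from above. A hand coming straight down over the bar, fingers open either side of it, pushes the flap down and aside with the finger on the hinge side, then with its body; the swinging flap does not reach the bar.
- bar_center (a point): Centre (half-way up) of the plain round aluminium bar, 18 mm diameter, 130 mm long, about 0.1 kg; x axis along the bar. At the start it lies in the holder's cradle, its middle within 4 mm of the cradle's middle.
- bar: The same bar; origin at mid-length, 9 mm from its axis (on its underside at the start); x axis along the bar.
- bar_end_a (a point): Centre of the bar's end face at +65 mm along its x axis.
- bar_end_b (a point): Centre of the bar's other end face, at -65 mm. The ends are alike; either may lead.
- jig: Cut-to-length jig, fixed on the worktop: plywood base 268 x 70 mm, 10 mm thick, from x = -160 to +108 mm. Origin on the worktop under the guide tube's mouth; x axis is the feed direction, from the rail through the guide to the stop; z up.
- rail_mid (a point): Middle of the steel rail (jig x = -155 to -10 mm), at the height of the axis of a bar lying in it, 42 mm above the worktop and in line with the guide. The rail is 12 mm wide, narrower than the bar, so fingers can straddle it all along; its top is a shallow V.
- guide_mouth (a point): Centre of the mouth of the guide tube, 42 mm above the worktop. The tube runs from jig x = 0 to 45 mm, bore 22 mm, 30 mm outside; its flared mouth is 30 mm wide inside, 38 mm outside, top 61 mm above the worktop.
- stop_face (a point): Centre of the face of the steel stop plate (44 mm wide, top 60 mm above the worktop), on the guide's axis at jig x = 85 mm. A bar fully home has its centre at jig x = 20 mm and its tail 45 mm outside the mouth.
- tape_measure: Bystander: tape measure (64 x 94 mm, 37 mm high). Origin at the centre of its underside. Leave it alone.
- hex_keys: Bystander: folding hex-key set (34 x 95 mm, 24 mm high). Origin at the centre of its underside. Leave it alone.
- pliers: Bystander: pliers lying flat (68 x 176 mm, 16 mm high). Origin at the centre of its underside. Leave it alone.
- jar_1: Bystander: lidded jar of small parts (59 mm wide, 70 mm high). Origin at the centre of its underside. Leave it alone.
- screwdriver: Bystander: screwdriver lying flat (184 mm long, 31 mm high). Origin at the centre of its underside. Leave it alone.

How it is judged:
On the way, in this order (a step that is already met when the one before it is completed fails the run):
1. the bar is gripped under the flap while the flap is held open (at least 0.5 rad) (value of joint flap above 0.5 rad and contact force between the fingers and bar above 0.5 N), for 0.1 s.
2. the bar lies on the jig's rail in front of the guide tube, in line with it and let go, and the flap has closed (x of bar_center in the frame of jig between -0.13 and -0.055 m and y of bar_center in the frame of jig between -0.006 and 0.006 m and z of bar_center in the frame of jig between 0.036 and 0.048 m and angle between the x axis of bar and the x axis of jig, either way round below 0.08 rad and linear speed of bar below 0.02 m/s and contact force between the fingers and bar below 0.1 N and value of joint flap below 0.06 rad), for 0.2 s.
3. the bar, gripped within 40 mm of its rear end, has its front end at least 15 mm inside the guide tube (x of bar_center in the frame of jig above -0.05 m and contact force between the fingers and bar above 0.5 N and (distance between the grasp point and bar_end_a below 0.04 m or distance between the grasp point and bar_end_b below 0.04 m) and y of bar_center in the frame of jig between -0.006 and 0.006 m and z of bar_center in the frame of jig between 0.036 and 0.048 m and angle between the x axis of bar and the x axis of jig, either way round below 0.08 rad), for 0.1 s.
At the end, for the whole second after the job is handed in: The bar lies along the rail and through the guide tube (within 6 mm of its axis, 0.08 rad of straight), its front end within 4 mm of the stop, at rest and untouched; the flap is closed (below 0.06 rad) (x of bar_center in the frame of jig above 0.016 m and y of bar_center in the frame of jig between -0.006 and 0.006 m and z of bar_center in the frame of jig between 0.036 and 0.048 m and angle between the x axis of bar and the x axis of jig, either way round below 0.08 rad and linear speed of bar below 0.02 m/s and contact force between the fingers and bar below 0.1 N and value of joint flap below 0.06 rad).
It fails at once if one of the bystanders is moved by more than 30 mm (distance of any of tape_measure, hex_keys, pliers, jar_1, screwdriver from where it was at the start of the episode above 0.03 m).
It also fails if it takes over 69 s, if anything falls off the work surface, if the arm or the gripper's body presses on something with over 40 N, if the wrist force passes 120 N, or if a joint passes its speed limit or range.

## Working session

There is one attempt and no reset: what is moved stays moved. The work goes in short steps, Python scripts to look and compute and a shell command to move; the robot and the scene stay as the last step left them, time stands still between calls to the robot, and variables do not carry over. Pictures are saved under pics/ and viewed, and the job is handed in when it is done.

```bash
mkdir -p pics; ls
python3 - <<'E'
from rig import ctrl
import cv2,pickle
s=ctrl.state(); print(s)
print(ctrl.hold_point_z)
for n in ["scene","top","wrist"]:
    d=ctrl.snapshot(n); pickle.dump(d,open(f'{n}0.pkl','wb'))
    cv2.imwrite(f'pics/{n}0.png',d['frame'][:,:,::-1])
    print(n,d['camera_matrix'].tolist(),d['eye'],d['orientation'].tolist())
E
```

```text
pics
{'time_s': 0.0, 'qpos': array([ 1.07259870e+00,  2.77179791e-01, -2.79326123e-02,  1.26799385e+00,
       -1.81600482e-05,  1.46741074e+00]), 'joint_velocities': array([-2.58417020e-05,  7.27164684e-04, -3.14641992e-04, -1.23455935e-03,
       -1.84527487e-03,  9.00806616e-04]), 'tau': array([-4.56192474e-04, -4.45511699e+01,  2.95206177e+01,  1.64701830e-02,
       -6.43205766e-06,  8.52902986e-06]), 'eef_pos': array([0.24001727, 0.57620751, 0.23010628]), 'ee_rot': array([[-9.23068764e-01,  3.84633427e-01, -1.08782825e-03],
       [ 3.84634902e-01,  9.23066541e-01, -2.03781897e-03],
       [ 2.20324571e-04, -2.29946375e-03, -9.99997332e-01]]), 'contact_force': array([ 0.10162629,  0.80709904, -0.67571156]), 'torque': array([-0.01150136,  0.03535398, -0.02462919]), 'gripper_width': 0.9962379995169455}
0.0187
scene [[493.00134411029194, 0.0, 251.9590628579359], [0.0, 493.00134411029194, 191.16216789167146], [0.0, 0.0, 1.0]] [-0.21359203 -1.23526422  0.86992053] [[0.873943334367221, 0.20139902943585378, -0.44233638699229816], [-0.485620053440619, 0.3991116685977215, -0.7777422707333536], [0.019905075017049065, 0.8945100932529708, 0.446604389876686]]
top [[421.1380547703046, 0.0, 259.7280760846169], [0.0, 421.1380547703046, 182.0951886652741], [0.0, 0.0, 1.0]] [0.33266054 0.11403701 1.56061832] [[0.005063058149963416, 0.9913061368073862, -0.13147816765602452], [-0.9999299841537163, 0.006425069504420953, 0.00993706557352043], [0.01069543045039208, 0.13141865016000948, 0.9912692601698097]]
wrist [[332.54071219982467, 0.0, 261.14999862915545], [0.0, 332.54071219982467, 188.64707861263923], [0.0, 0.0, 1.0]] [0.16691359 0.60667814 0.3724016 ] [[0.3851755665864029, -0.8787952249890646, -0.28170682533666613], [0.9228406007321709, 0.36604945145157664, 0.11988755036402231], [-0.002237977910887066, -0.3061482510621599, 0.9519812182109747]]
```

View pics/scene0.png

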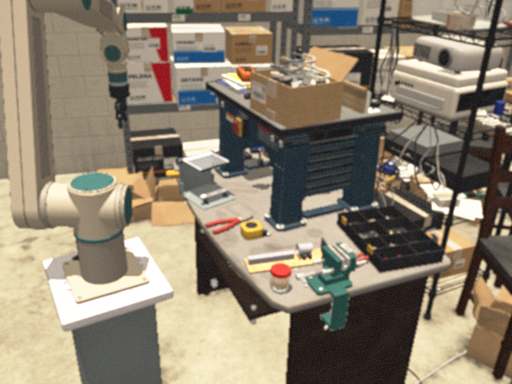

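View pics/top0.png

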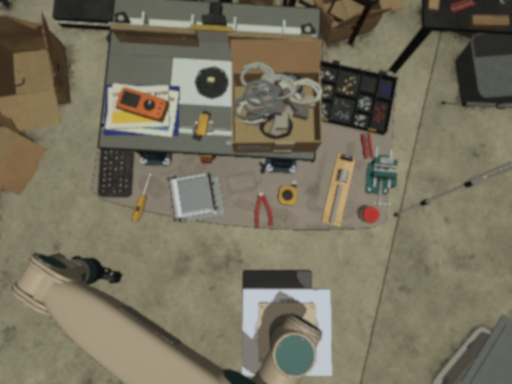

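View pics/wrist0.png

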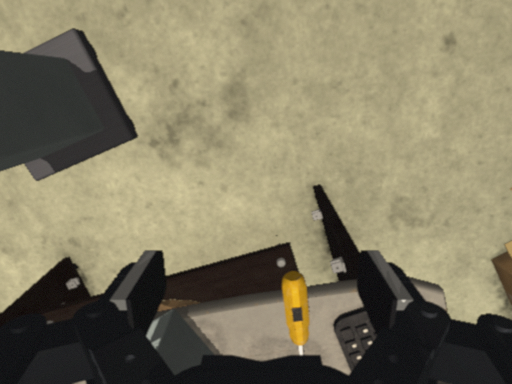

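The scene camera shows the holder at (205,180) and the jig at (285,255). The top camera shows the holder at (195,197) and the jig at (340,188), with a raised shelf behind them. Next I'll enlarge these crops and use the depth data.

```bash
cat > h.py <<'E'
import numpy as np,cv2,pickle
def world(d,u,v,z=None):
    K=d['camera_matrix'];R=np.array(d['orientation']);e=np.array(d['eye'])
    zz=d['z_map'][int(round(v)),int(round(u))] if z is None else z
    p=np.array([(u-K[0,2])/K[0,0],-(v-K[1,2])/K[1,1],-1.0])*zz
    return e+R@p
def plane(d,u,v,h):
    K=d['camera_matrix'];R=np.array(d['orientation']);e=np.array(d['eye'])
    r=R@np.array([(u-K[0,2])/K[0,0],-(v-K[1,2])/K[1,1],-1.0])
    return e+r*(h-e[2])/r[2]
def proj(d,p):
    K=d['camera_matrix'];R=np.array(d['orientation']);e=np.array(d['eye'])
    c=R.T@(np.array(p)-e); return (K[0,0]*c[0]/-c[2]+K[0,2], -K[1,1]*c[1]/-c[2]*1+K[1,2])
def cloud(d):
    K=d['camera_matrix'];R=np.array(d['orientation']);e=np.array(d['eye'])
    Z=d['z_map'];v,u=np.mgrid[:Z.shape[0],:Z.shape[1]]
    P=np.stack([(u-K[0,2])/K[0,0]*Z,-(v-K[1,2])/K[1,1]*Z,-Z],-1)
    W=P@R.T+e; W[Z==0]=np.nan; return W
def crop(d,u0,u1,v0,v1,s,fn):
    im=d['frame'][v0:v1,u0:u1,::-1]; cv2.imwrite(fn,cv2.resize(im,None,fx=s,fy=s,interpolation=cv2.INTER_CUBIC))
E
python3 - <<'E'
from h import *
d=pickle.load(open('top0.pkl','rb')); crop(d,160,230,160,230,8,'pics/top_tray.png'); crop(d,315,405,140,230,6,'pics/top_jig.png')
W=cloud(d)
np.set_printoptions(precision=3,suppress=True,linewidth=250)
print((d['z_map']==0).mean())
for v in range(168,224,4): print(v,' '.join('%4.0f'%(1000*W[v,u,2]) for u in range(164,228,4)))
print()
for v in range(148,232,4): print(v,' '.join('%4.0f'%(1000*W[v,u,2]) for u in range(320,390,4)))
s=pickle.load(open('scene0.pkl','rb')); crop(s,165,245,140,220,8,'pics/sc_tray.png'); crop(s,230,350,220,310,6,'pics/sc_jig.png')
print(W[197,195],W[188,340])
E
```

```text
0.003987630208333333
168   -4    2   -5    2   -3    3   -3    5   -1   -0    1    1   -1    4    2   -9
172    6   -5    3   -2   -1    5   -3    4   -4  -10    2   -2    1    4   -3    2
176   -2   -0   -3    4    1   -3    2  146  148  147  147  148   -2    0   -1    3
180    1  145  148  152  148  152  154  150  146  148  144  145    5   14    4   -4
184    2  138  150  150  146  147  146  148  146  150  150  144   35    8    3   -5
188    2    2  146  145  151  148  151  152  147  144  152  150   37    9    7    4
192    1   -2  153  149  146  147  144  152  149  149  148  148  144    8    3    0
196    1    3  151  149  150  151  147  143  145  143  144  148  151  nan    5    5
200   -1    1  115  150  154  142  149  146  144  149  147  147  148    7    3    2
204   -6   -1  130  153  151  150  148  145  147  146  148  138  nan    6    0    1
208    1   -1  139  148  146  149  139  145  149  151  148  144  152   32    8   -1
212    6   -3  139  153  146  152  149  150  140  148  153    7   37   43    2    3
216 -734   -5   -0  145  153  145    8    8    8   -1   11    6   11   
[... 1414 characters left out ...]
204   -2    3    5    6   37   10   11   -7    4   -3    1    3   -5    5   44   67   57   55
208    3    8    9   11   29    7   -4    6    8   -1   -2    0   66   67    1    5    3 -735
212    2    4   12   33   32    8   -5    4   -0   -3    3   68   69   67   72    0    2 -729
216   -3    7    5   37   11   12   -6    5   -7    2   24   70   75   66   70   -3    2 -746
220   -0   14    9   26   14    5   -4    2    2    2    0   66   76   68   69   -0    3 -738
224   -0    1    6   11    8   -2   -6   -4    1    2   -3    5    2   -3   -0   -5 -733 -736
228   -1    2    3   -3   -3   -1    2    5   -3   -2   -4   -7  -10 -752 -743 -743 -728 -739
[0.468 0.318 0.146] [ 0.515 -0.195  0.034]
```

View pics/top_tray.png

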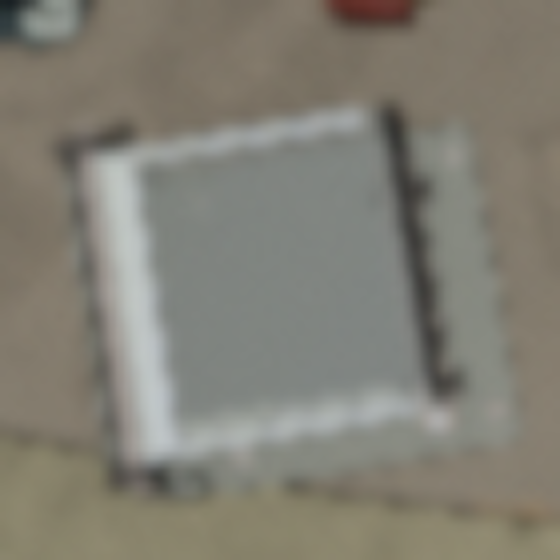

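View pics/sc_tray.png

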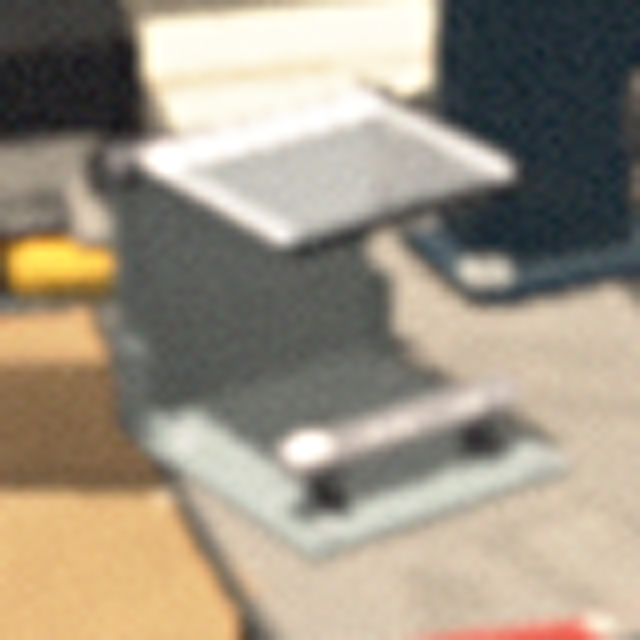

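View pics/top_jig.png

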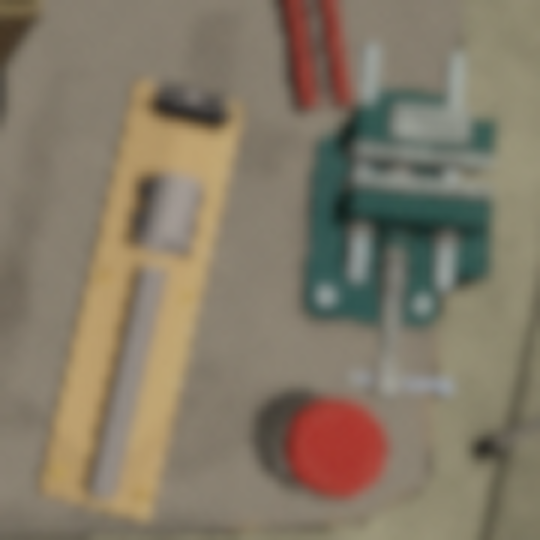

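View pics/sc_jig.png

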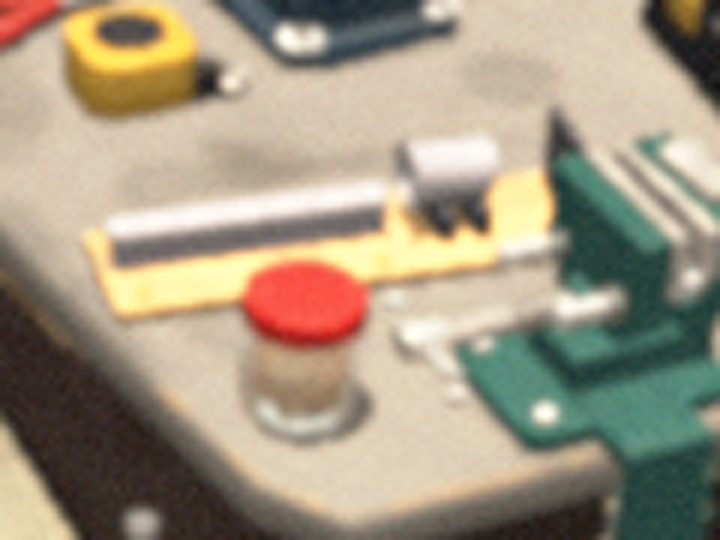

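Run:
```python
from h import *
np.set_printoptions(precision=4,suppress=True)
d=pickle.load(open('top0.pkl','rb'));W=cloud(d)
# flap: by height
m=(np.abs(W[...,2]-.147)<.025); m[:, :160]=0;m[:,230:]=0;m[:165]=0;m[225:]=0
n,l,st,c=cv2.connectedComponentsWithStats(m.astype(np.uint8)); i=1+np.argmax(st[1:,4]); ys,xs=np.where(l==i)
P=np.array([plane(d,u,v,.147)[:2] for u,v in zip(xs,ys)])
r=cv2.minAreaRect((P*1000).astype(np.float32)); print('flap',r,cv2.boxPoints(r).tolist())
# bead: dark px
hsv=cv2.cvtColor(d['frame'],cv2.COLOR_RGB2HSV)
for v in range(172,212,4): print(v,hsv[v,205:220,2])
# jig base yellow
m=((hsv[...,0]>12)&(hsv[...,0]<28)&(hsv[...,1]>90)); m[:,:315]=0;m[:,362:]=0;m[:145]=0;m[235:]=0
cv2.imwrite('pics/m_jig.png',cv2.resize(m[140:235,310:400].astype(np.uint8)*255,None,fx=6,fy=6,interpolation=0))
m=cv2.morphologyEx(m.astype(np.uint8),cv2.MORPH_CLOSE,np.ones((5,5)))
n,l,st,c=cv2.connectedComponentsWithStats(m); i=1+np.argmax(st[1:,4]); ys,xs=np.where(l==i)
P=np.array([plane(d,u,v,.010)[:2] for u,v in zip(xs,ys)])
r=cv2.minAreaRect((P*1000).astype(np.float32)); print('jig',r); print(cv2.boxPoints(r))
def cp(c,r,s,u0,v0,h): return plane(d,(c+.5)/s-.5+u0,(r+.5)/s-.5+v0,h)
print('bead',cp(388,105,8,160,160,.146),cp(447,395,8,160,160,.146))
print('plate',cp(470,130,8,160,160,.005),cp(517,440,8,160,160,.005))
print('rail',cp(100,490,6,315,140,.035),cp(152,268,6,315,140,.035))
print('mouth,tubeend', cp(165,250,6,315,140,.05),cp(178,178,6,315,140,.05))
print('stop', cp(190,105,6,315,140,.06))
```

```text
flap ((474.3597106933594, 331.79083251953125), (154.88751220703125, 145.654296875), 11.264232635498047) [[384.1821594238281, 388.08770751953125], [412.6333923339844, 245.2391815185547], [564.5372314453125, 275.49395751953125], [536.0860595703125, 418.34246826171875]]
172 [129 123 115 108 110 120 125 127 128 127 126 127 127 127 126]
176 [134 123 102  73  56  81 109 122 122 122 127 133 131 125 124]
180 [133 133 127 105  75  75 101 121 131 135 140 145 142 133 124]
184 [131 126 126 120  95  65  65  78  97 119 132 136 136 137 133]
188 [133 134 133 129 112  81  65  85 111 128 135 137 138 137 132]
192 [133 133 133 134 129 106  78  73 100 122 133 137 137 137 136]
196 [133 132 133 133 134 126  98  68  69  95 122 134 137 138 137]
200 [133 133 133 134 134 131 117  88  76  95 110 126 135 138 138]
204 [133 133 133 133 133 133 128 108  81  80 106 125 133 137 139]
208 [145 148 150 149 145 137 137 133 111  82  77  87 101 120 134]
jig ((512.955810546875, -192.58998107910156), (68.39861297607422, 262.264404296875), 75.79940032958984)
[[ 377.4409 -193.5752]
 [ 631.6913 -257.9133]
 [ 648.4707 -191.6047]
 [ 394.2203 -127.2667]]
bead [0.5514 0.2754 0.146 ] [0.4284 0.2481 0.146 ]
plate [0.5616 0.253  0.005 ] [0.4174 0.2288 0.005 ]
rail [ 0.3938 -0.1607  0.035 ] [ 0.529  -0.1948  0.035 ]
mouth,tubeend [ 0.5381 -0.1998  0.05  ] [ 0.5822 -0.2086  0.05  ]
stop [ 0.6254 -0.2147  0.06  ]
```

View pics/m_jig.png

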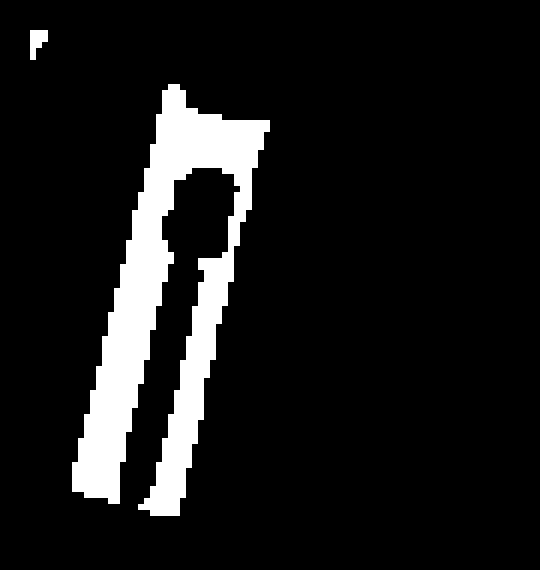

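```bash
python3 - <<'E'
from h import *
np.set_printoptions(precision=3,suppress=True)
d=pickle.load(open('top0.pkl','rb'));W=cloud(d)
for u in (150,195,260,310):
  for v in range(146,166,2): print(u,v,W[v,u])
E
cat > tgt.py <<'E'
import sys,numpy as np
from rig import ctrl
np.set_printoptions(precision=3,suppress=True)
def go(p,heading):
    s=ctrl.state();R=s['ee_rot']
    y=np.array([np.cos(heading),np.sin(heading),0]);z=np.array([0,0,-1.]);x=np.cross(y,z)
    T=np.stack([x,y,z],1)
    from scipy.spatial.transform import Rotation as Ro
    print('t',s['time_s'],'tcp',s['eef_pos'],'grip',s['gripper_width'],'F',s['contact_force'])
    print('rotvec(tool)',Ro.from_matrix(R.T@T).as_rotvec())
    print('shift cm in present axes',100*R.T@(np.array(p)-s['eef_pos']),' in target axes',100*T.T@(np.array(p)-s['eef_pos']))
if __name__=='__main__': go([float(a) for a in sys.argv[1:4]],float(sys.argv[4]))
E
python3 tgt.py 0.44 0.264 0.30 1.766
```

```text
150 146 [0.593 0.418 0.371]
150 148 [0.586 0.416 0.377]
150 150 [0.58  0.416 0.376]
150 152 [0.578 0.42  0.359]
150 154 [0.619 0.48  0.124]
150 156 [0.617 0.486 0.099]
150 158 [0.613 0.49  0.081]
150 160 [0.617 0.506 0.019]
150 162 [0.613 0.51  0.001]
150 164 [0.604 0.508 0.008]
195 146 [0.593 0.288 0.375]
195 148 [0.587 0.288 0.375]
195 150 [0.582 0.288 0.372]
195 152 [0.575 0.288 0.377]
195 154 [0.571 0.289 0.369]
195 156 [ 0.638  0.343 -0.006]
195 158 [0.629 0.342 0.004]
195 160 [ 0.623  0.343 -0.005]
195 162 [ 0.614  0.342 -0.   ]
195 164 [0.606 0.341 0.002]
260 146 [0.574 0.103 0.47 ]
260 148 [0.575 0.103 0.437]
260 150 [0.573 0.102 0.419]
260 152 [0.574 0.102 0.388]
260 154 [0.571 0.102 0.377]
260 156 [0.565 0.102 0.375]
260 158 [0.562 0.102 0.363]
260 160 [ 0.625  0.098 -0.006]
260 162 [0.574 0.1   0.228]
260 164 [0.568 0.1   0.227]
310 146 [ 0.578 -0.031  0.456]
310 148 [ 0.578 -0.035  0.428]
310 150 [ 0.576 -0.037  0.411]
310 152 [ 0.577 -0.041  0.38 ]
310 154 [ 0.572 -0.041  0.376]
310 156 [ 0.566 -0.041  0.377]
310 158 [ 0.561 -0.042  0.375]
310 160 [ 0.555 -0.041  0.376]
310 162 [ 0.617 -0.091 -0.   ]
310 164 [ 0.61 -0.09  0.  ]
t 0.15 tcp [0.24  0.576 0.23 ] grip 0.9962967797877603 F [-0.094  0.065 -0.039]
rotvec(tool) [-0.002 -0.001 -0.59 ]
shift cm in present axes [-30.466 -21.16   -6.929]  in target axes [-13.551 -34.523  -6.96 ]
```

```bash
python3 -m inch '[[[0,0,0],[0,0,-0.1475],1],[[0,0,0],[0,0,-0.1475],1],[[0,0,0],[0,0,-0.1475],1],[[0,0,0],[0,0,-0.1475],1]]' && python3 -m inch '[[[-1.5,-3.8,-0.75],[0,0,0],1],[[-1.5,-3.8,-0.75],[0,0,0],1],[[-1.5,-3.8,-0.75],[0,0,0],1],[[-1.5,-3.8,-0.75],[0,0,0],1],[[-1.5,-3.8,-0.75],[0,0,0],1],[[-1.5,-3.8,-0.75],[0,0,0],1],[[-1.5,-3.8,-0.75],[0,0,0],1],[[-1.5,-3.8,-0.75],[0,0,0],1],[[-1.5,-3.8,-0.75],[0,0,0],1],[[0,0,0],[0,0,0],1],[[0,0,0],[0,0,0],1]]'
python3 - <<'E'
from rig import ctrl
from h import *
for n in ["wrist","top"]:
    d=ctrl.snapshot(n); pickle.dump(d,open(f'{n}1.pkl','wb'))
    cv2.imwrite(f'pics/{n}1.png',d['frame'][:,:,::-1])
E
python3 tgt.py 0.486 0.273 0.25 1.766
```

```text
time_s: 0.55
eef_pos: [0.2402, 0.5766, 0.2308]
ee_rot: [[-0.98, -0.2, -0.0], [-0.2, 0.98, -0.001], [0.001, -0.001, -1.0]]
contact_force: [1.1, 0.5, 0.4]
gripper_width: 1.001
time_s: 1.65
eef_pos: [0.4394, 0.267, 0.2987]
ee_rot: [[-0.981, -0.192, -0.0], [-0.192, 0.981, 0.0], [0.0, 0.001, -1.0]]
contact_force: [-0.6, 0.7, -0.3]
gripper_width: 0.998
t 1.75 tcp [0.438 0.268 0.298] grip 0.9974530905280169 F [ 0.333 -0.222 -0.71 ]
rotvec(tool) [ 0.    -0.001  0.001]
shift cm in present axes [-4.769 -0.441  4.823]  in target axes [-4.764 -0.437  4.829]
```

View pics/wrist1.png

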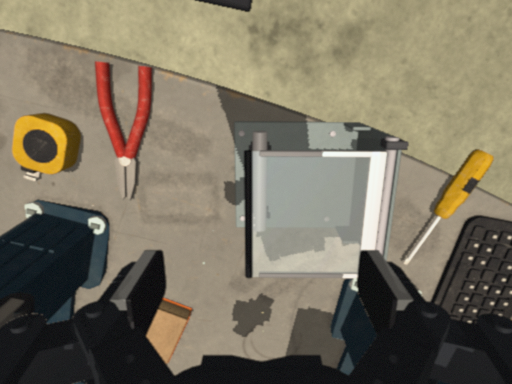

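Run:
```python
from h import *
np.set_printoptions(precision=4,suppress=True)
d=pickle.load(open('wrist1.pkl','rb')); crop(d,215,415,110,290,4,'pics/w1c.png')
for n,u,v,h in [('bead',250,151,.146),('bead',250,277,.146)]: print(n,plane(d,u,v,h))
```

```text
bead [0.4216 0.2534 0.146 ]
bead [0.5494 0.2769 0.146 ]
```

View pics/w1c.png

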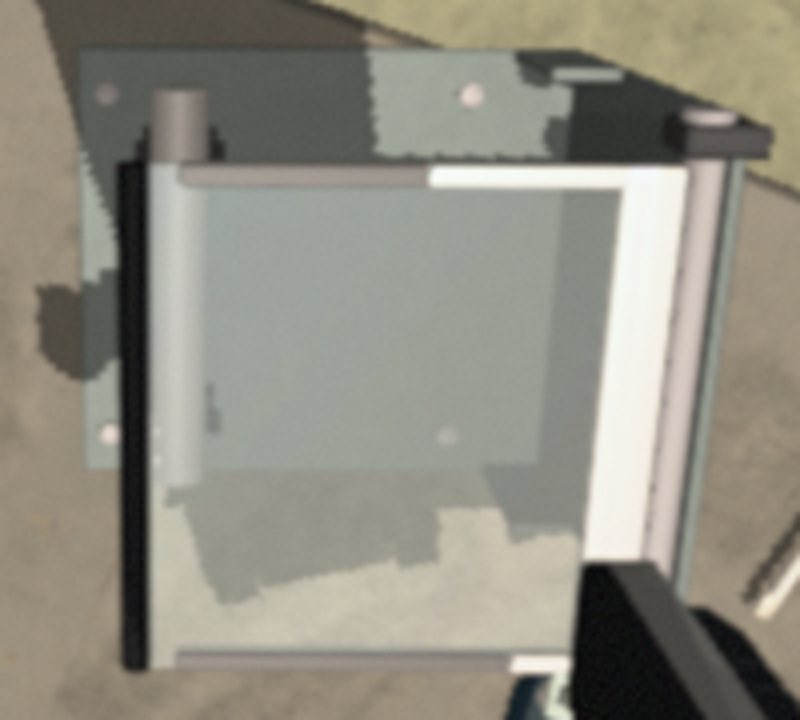

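Run:
```python
from h import *
np.set_printoptions(precision=4,suppress=True)
d=pickle.load(open('wrist1.pkl','rb'))
def cp(c,r,h): return plane(d,(c+.5)/4-.5+215,(r+.5)/4-.5+110,h)
for n,a,b in [('bar',cp(181,90,.032),cp(183,485,.043)),('bead',cp(132,163,.146),cp(135,668,.146)),('plateR',cp(80,50,.005),cp(86,468,.005)),('plateback',cp(80,50,.005),cp(580,50,.005))]:
    v=b-a; print(n,a,b,'mid',(a+b)/2,'len',np.hypot(*v[:2]),'ang',np.arctan2(v[1],v[0]))
print(cp(152,150,.034),cp(210,150,.034),cp(163,470,.034),cp(203,470,.034))
```

```text
bar [0.4194 0.2615 0.032 ] [0.5442 0.2864 0.043 ] mid [0.4818 0.274  0.0375] len 0.12725667403003824 ang 0.1966831284121111
bead [0.4214 0.2512 0.146 ] [0.5493 0.2752 0.146 ] mid [0.4854 0.2632 0.146 ] len 0.13013775752006246 ang 0.1858098631331478
plateR [0.4168 0.2277 0.005 ] [0.5618 0.2544 0.005 ] mid [0.4893 0.2411 0.005 ] len 0.14737866476270092 ang 0.18253837926582853
plateback [0.4168 0.2277 0.005 ] [0.3859 0.3864 0.005 ] mid [0.4014 0.307  0.005 ] len 0.16167954949097596 ang 1.763193649518442
[0.439  0.2562 0.034 ] [0.4356 0.2738 0.034 ] [0.5443 0.2796 0.034 ] [0.5417 0.2927 0.034 ]
```

```bash
python3 tgt.py 0.483 0.274 0.2 1.758
```

```text
t 1.75 tcp [0.438 0.268 0.298] grip 0.9974530905280169 F [ 0.333 -0.222 -0.71 ]
rotvec(tool) [ 0.    -0.001  0.009]
shift cm in present axes [-4.501 -0.285  9.823]  in target axes [-4.491 -0.245  9.829]
```

```bash
python3 -m inch '[[[-1.5,-0.1,3.3],[0,0,0.009],1],[[-1.5,-0.1,3.3],[0,0,0],1],[[-1.5,-0.1,3.2],[0,0,0],1],[[0,0,1],[0,0,0],1],[[0,0,1],[0,0,0],1],[[0,0,1],[0,0,0],1],[[0,0,1],[0,0,0],1],[[0,0,1],[0,0,0],1],[[0,0,1],[0,0,0],1],[[0,0,1],[0,0,0],1],[[0,0,0],[0,0,0],1]]'
python3 tgt.py 0.483 0.274 0.014 1.758
```

```text
time_s: 2.85
eef_pos: [0.4831, 0.2727, 0.1294]
ee_rot: [[-0.983, -0.185, -0.002], [-0.185, 0.983, -0.001], [0.002, -0.0, -1.0]]
contact_force: [-0.7, -1.1, 1.8]
gripper_width: 1.003
t 2.85 tcp [0.483 0.273 0.129] grip 1.002737862257876 F [-0.739 -1.069  1.805]
rotvec(tool) [-0.    -0.002 -0.001]
shift cm in present axes [-0.037  0.129 11.541]  in target axes [-0.014  0.125 11.541]
```

```bash
python3 -m inch '[[[0,0.1,1.5],[0,0,0],1],[[0,0,1.5],[0,0,0],1],[[0,0,1.5],[0,0,0],1],[[0,0,1.5],[0,0,0],1],[[0,0,1.5],[0,0,0],1],[[0,0,0],[0,0,0],1]]'
python3 - <<'E'
from rig import ctrl
from h import *
for n in ["wrist","scene"]:
    d=ctrl.snapshot(n); pickle.dump(d,open(f'{n}2.pkl','wb'))
    cv2.imwrite(f'pics/{n}2.png',d['frame'][:,:,::-1])
crop(d,165,265,110,220,6,'pics/scene2c.png')
E
python3 tgt.py 0.483 0.274 0.014 1.758
```

```text
time_s: 3.45
eef_pos: [0.4828, 0.2731, 0.0544]
ee_rot: [[-0.983, -0.185, -0.002], [-0.185, 0.983, -0.002], [0.003, -0.002, -1.0]]
contact_force: [-0.6, -1.8, -0.0]
gripper_width: 1.001
t 3.55 tcp [0.484 0.273 0.056] grip 0.998885000894105 F [-0.196 -1.503  0.974]
rotvec(tool) [-0.001 -0.001 -0.001]
shift cm in present axes [0.039 0.07  4.186]  in target axes [0.043 0.065 4.186]
```

View pics/wrist2.png

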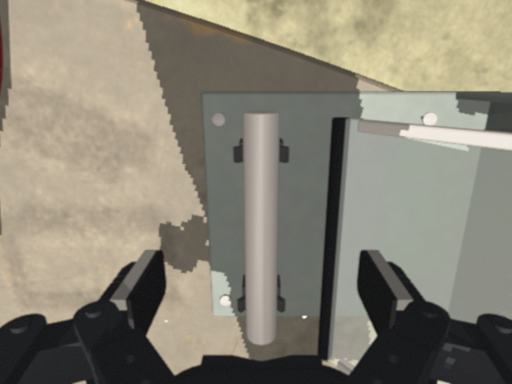

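View pics/scene2c.png

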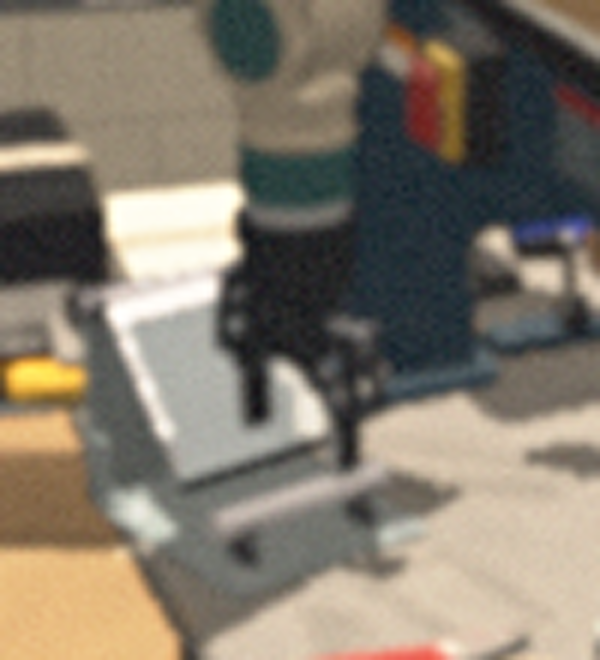

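The wrist view shows the bar at columns 245–278, parallel to the image and midway between the fingers at (140,310) and (380,310). The flap is held down by the hinge-side finger, and its bead is at column 335. I'll carry on down.

```bash
python3 -m inch '[[[0,0.05,1],[0,0,0],1],[[0,0,1],[0,0,0],1],[[0,0,1],[0,0,0],1],[[0,0,0.9],[0,0,0],1],[[0,0,0.2],[0,0,0],1],[[0,0,0],[0,0,0],1]]'
python3 - <<'E'
from rig import ctrl
from h import *
for n in ["wrist"]:
    d=ctrl.snapshot(n); cv2.imwrite(f'pics/{n}3.png',d['frame'][:,:,::-1])
E
python3 tgt.py 0.483 0.274 0.014 1.758
```

```text
time_s: 4.15
eef_pos: [0.4827, 0.2738, 0.0137]
ee_rot: [[-0.983, -0.185, -0.002], [-0.185, 0.983, -0.002], [0.002, -0.001, -1.0]]
contact_force: [0.5, -1.5, 0.5]
gripper_width: 1.003
t 4.2 tcp [0.483 0.274 0.014] grip 1.0023705565461292 F [-0.244 -1.344  0.478]
rotvec(tool) [-0.001 -0.002 -0.001]
shift cm in present axes [-0.004  0.007  0.012]  in target axes [-0.004  0.007  0.012]
```

View pics/wrist3.png

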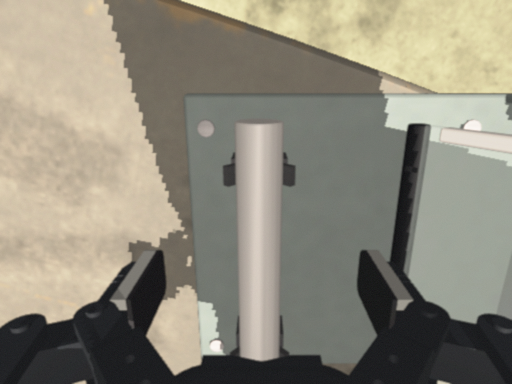

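```bash
python3 -m inch '[[[0,0,0],[0,0,0],0],[[0,0,0],[0,0,0],0],[[0,0,0],[0,0,0],0],[[0,0,0],[0,0,0],0],[[0,0,0],[0,0,0],0],[[0,0,0],[0,0,0],0],[[0,0,0],[0,0,0],0],[[0,0,0],[0,0,0],0],[[0,0,0],[0,0,0],0],[[0,0,0],[0,0,0],0]]' 50
python3 - <<'E'
from rig import ctrl
from h import *
print(ctrl.state()['gripper_width'])
for n in ["wrist","scene"]:
    d=ctrl.snapshot(n); cv2.imwrite(f'pics/{n}4.png',d['frame'][:,:,::-1])
crop(d,165,265,110,220,6,'pics/scene4c.png')
E
python3 tgt.py 0.483 0.274 0.014 1.758
```

```text
time_s: 5.2
eef_pos: [0.4844, 0.2732, 0.0153]
ee_rot: [[-0.983, -0.184, 0.002], [-0.184, 0.983, -0.003], [-0.001, -0.004, -1.0]]
contact_force: [0.7, -5.2, 3.0]
gripper_width: 0.19
0.19006616780703212
t 5.3 tcp [0.484 0.273 0.015] grip 0.19000839936008662 F [ 0.426 -5.367  4.935]
rotvec(tool) [-0.004  0.001 -0.002]
shift cm in present axes [0.117 0.102 0.133]  in target axes [0.117 0.102 0.134]
```

View pics/wrist4.png

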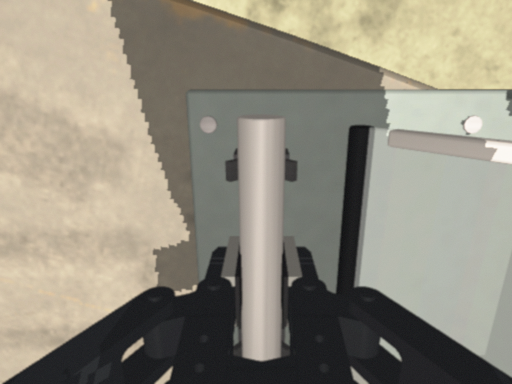

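View pics/scene4c.png

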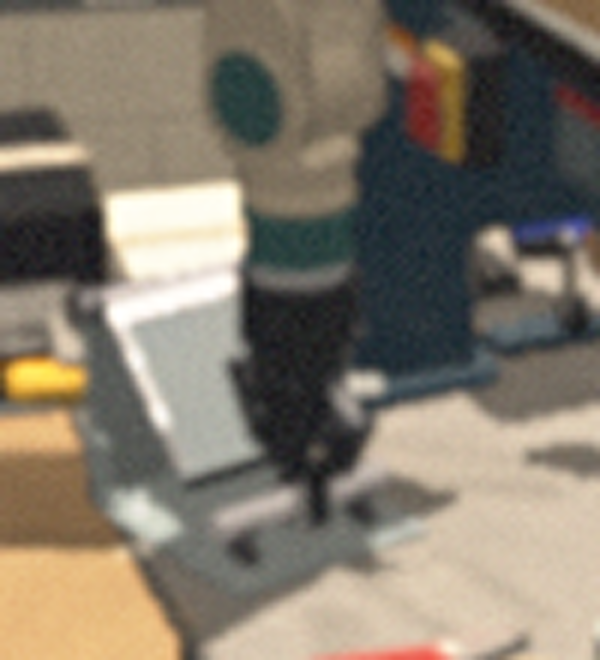

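```bash
python3 -m inch '[[[0,0,-0.5],[0,0,0],0],[[0,0,-1],[0,0,0],0],[[0,0,-1.5],[0,0,0],0],[[0,0,-2],[0,0,0],0],[[0,0,-2],[0,0,0],0],[[0,0,-2],[0,0,0],0],[[0,0,-2],[0,0,0],0],[[0,0,-2],[0,0,0],0],[[0,0,-2],[0,0,0],0],[[0,0,-2],[0,0,0],0],[[0,0,-2],[0,0,0],0],[[0,0,-3],[0,0,0],0]]'
python3 - <<'E'
from rig import ctrl
from h import *
for n in ["wrist","scene","top"]:
    d=ctrl.snapshot(n); pickle.dump(d,open(f'{n}5.pkl','wb')); cv2.imwrite(f'pics/{n}5.png',d['frame'][:,:,::-1])
    if n=='scene': crop(d,165,265,110,220,6,'pics/scene5c.png')
E
python3 tgt.py 0.453 -0.177 0.25 1.323
```

```text
time_s: 6.5
eef_pos: [0.4821, 0.2747, 0.2349]
ee_rot: [[-0.983, -0.186, -0.003], [-0.186, 0.983, 0.0], [0.003, 0.001, -1.0]]
contact_force: [1.0, -0.2, -0.7]
gripper_width: 0.194
t 6.65 tcp [0.485 0.276 0.238] grip 0.18943565841874946 F [-0.428 -0.046 -1.379]
rotvec(tool) [0.003 0.005 0.435]
shift cm in present axes [ 11.55  -43.897  -1.389]  in target axes [ -7.998 -44.686  -1.228]
```

View pics/wrist5.png

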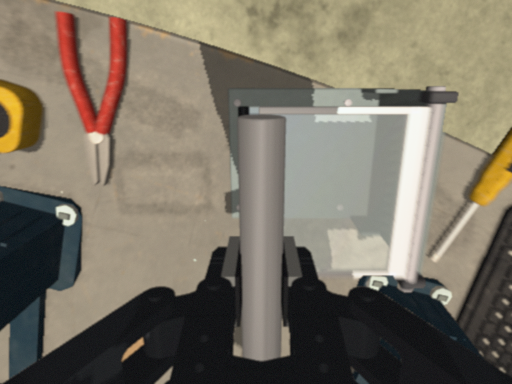

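View pics/scene5c.png

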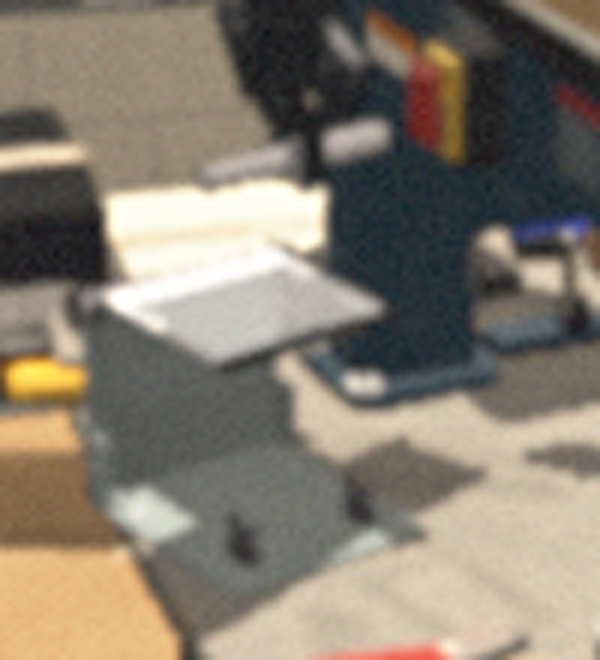

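The holder view shows the flap level again and both V blocks empty. The bar is held level, in line with the tool, at columns 241–282. Before travelling, I'll back away from the shelf leg.

```bash
python3 -m inch '[[[2,0,0],[0,0,0],0],[[2,0,0],[0,0,0],0],[[2,0,0],[0,0,0],0],[[0,0,0],[0,0,0.145],0],[[0,0,0],[0,0,0.145],0],[[0,0,0],[0,0,0.145],0]]' && python3 -m inch '[[[-1,-2.6,-0.2],[0,0,0],0],[[-1.5,-4,-0.2],[0,0,0],0],[[-1.5,-4,-0.2],[0,0,0],0],[[-1.5,-4,-0.2],[0,0,0],0],[[-1.5,-4,-0.2],[0,0,0],0],[[-1.5,-4,-0.2],[0,0,0],0],[[-1.5,-4,-0.2],[0,0,0],0],[[-1.5,-4,-0.2],[0,0,0],0],[[-1,-2.6,-0.2],[0,0,0],0],[[-0.5,-1,0],[0,0,0],0],[[0,0,0],[0,0,0],0],[[0,0,0],[0,0,0],0]]'
python3 - <<'E'
from rig import ctrl
from h import *
np.set_printoptions(precision=4,suppress=True)
d=ctrl.snapshot("wrist"); s=ctrl.state(); d['s']=s; pickle.dump(d,open(f'wrist6.pkl','wb')); cv2.imwrite(f'pics/wrist6.png',d['frame'][:,:,::-1])
p=plane(d,262,118,s['eef_pos'][2]+.017); print('bar near end',p,'in tool',s['ee_rot'].T@(p-s['eef_pos']))
t=pickle.load(open('top0.pkl','rb')); print('jar',plane(t,315+336/6,140+447/6,.07))
E
python3 tgt.py 0.453 -0.177 0.25 1.323
```

```text
time_s: 7.25
eef_pos: [0.4233, 0.2634, 0.2334]
ee_rot: [[-0.968, 0.252, -0.002], [0.252, 0.968, -0.0], [0.002, -0.001, -1.0]]
contact_force: [0.4, 0.6, -1.0]
gripper_width: 0.19
time_s: 8.45
eef_pos: [0.4658, -0.0989, 0.252]
ee_rot: [[-0.969, 0.246, -0.002], [0.246, 0.969, 0.002], [0.002, 0.001, -1.0]]
contact_force: [-0.4, 0.1, -0.9]
gripper_width: 0.193
bar near end [ 0.4014 -0.0825  0.2692] in tool [ 0.0665 -0.0002 -0.0169]
jar [ 0.4171 -0.2959  0.07  ]
t 8.5 tcp [ 0.466 -0.099  0.252] grip 0.19287163734594945 F [-0.572  0.415 -1.121]
rotvec(tool) [ 0.001 -0.002  0.   ]
shift cm in present axes [-0.675 -7.914  0.207]  in target axes [-0.677 -7.914  0.215]
```

View pics/wrist6.png

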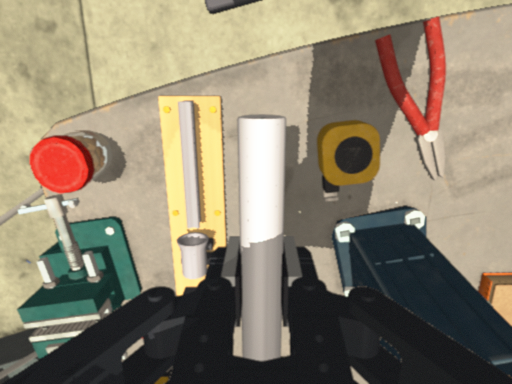

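Run:
```python
from h import *
d=pickle.load(open('wrist6.pkl','rb')); crop(d,140,260,85,300,3.5,'pics/w6c.png') if 0 else None
im=d['frame'][85:300,145:245,::-1]; 
a=cv2.resize(im[:110],None,fx=6,fy=6,interpolation=2); b=cv2.resize(im[105:],None,fx=6,fy=6,interpolation=2)
cv2.imwrite('pics/w6a.png',a[:600]); cv2.imwrite('pics/w6b.png',b[:600])
```

```text
(no output)
```

View pics/w6a.png

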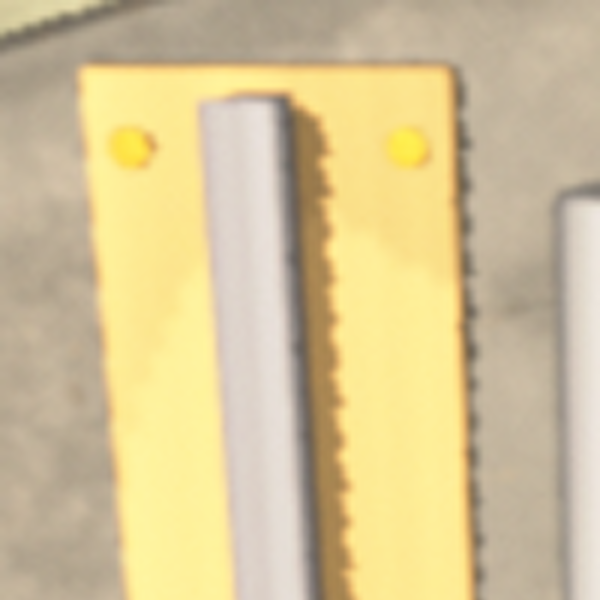

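View pics/w6b.png

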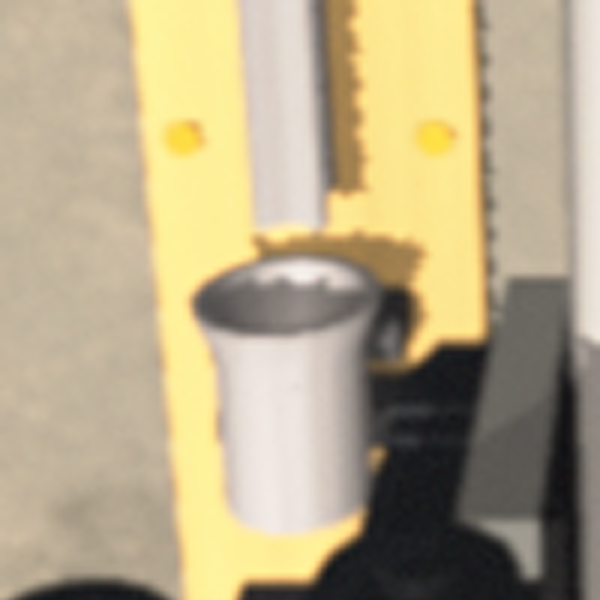

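Run:
```python
from h import *
np.set_printoptions(precision=4,suppress=True)
d=pickle.load(open('wrist6.pkl','rb'))
A=lambda c,r,h: plane(d,145+(c+.5)/6-.5,85+(r+.5)/6-.5,h)
B=lambda c,r,h: plane(d,145+(c+.5)/6-.5,190+(r+.5)/6-.5,h)
def ln(n,a,b):
    v=b-a; print(n,a,b,'len',np.hypot(*v[:2]),'yaw',np.arctan2(v[1],v[0]))
h=.036
ln('rail',A(241,100,h),B(287,222,h)); ln('railL',A(202,100,h),B(252,222,h)); ln('railR',A(281,100,h),B(323,222,h))
ln('baseL',A(80,67,.01),B(187,598,.01)); ln('baseR',A(455,65,.01),B(487,340,.01)); ln('baserear',A(80,67,.01),A(455,65,.01))
print('mouth L/R/top/bot',B(193,300,.042),B(380,290,.042),B(290,255,.061))
# depth check
print(d['z_map'][150,188], world(d,188,150), world(d,170,150))
Y=-.245; ux=np.array([np.cos(Y),np.sin(Y)]);uy=np.array([-ux[1],ux[0]])
r0=A(241,100,h)[:2]; r1=B(287,222,h)[:2]
print('origin from rail rear',r0+.155*ux,'front',r1+.010*ux)
b=(A(80,67,.01)+A(455,65,.01))[:2]/2; print('from base rear', b+.160*ux)
m=(B(193,300,.042)+B(380,290,.042))[:2]/2; print('mouth mid',m)
```

```text
rail [ 0.3877 -0.1614  0.036 ] [ 0.5256 -0.1975  0.036 ] len 0.14245922518488638 yaw -0.25572435725999926
railL [ 0.3861 -0.168   0.036 ] [ 0.5239 -0.2041  0.036 ] len 0.1424574250439736 yaw -0.2561815811692129
railR [ 0.3894 -0.1547  0.036 ] [ 0.5273 -0.1906  0.036 ] len 0.14246098496996454 yaw -0.25511459350547383
baseL [ 0.3746 -0.1944  0.01  ] [ 0.6174 -0.2559  0.01  ] len 0.25038615220500265 yaw -0.24782325143335138
baseR [ 0.3914 -0.1269  0.01  ] [ 0.5723 -0.173   0.01  ] len 0.18661165870087418 yaw -0.24954086778433604
baserear [ 0.3746 -0.1944  0.01  ] [ 0.3914 -0.1269  0.01  ] len 0.06959647363796057 yaw 1.3269498818821255
mouth L/R/top/bot [ 0.5345 -0.2183  0.042 ] [ 0.5415 -0.1824  0.042 ] [ 0.5224 -0.1907  0.061 ]
0.36737555 [ 0.4382 -0.1754  0.0313] [ 0.436  -0.2016  0.0094]
origin from rail rear [ 0.5381 -0.199 ] front [ 0.5353 -0.1999]
from base rear [ 0.5382 -0.1995]
mouth mid [ 0.538  -0.2004]
```

```bash
python3 tgt.py 0.4542 -0.1782 0.08 1.3218
```

```text
t 8.5 tcp [ 0.466 -0.099  0.252] grip 0.19287163734594945 F [-0.572  0.415 -1.121]
rotvec(tool) [ 0.001 -0.002  0.001]
shift cm in present axes [-0.849 -8.017 17.207]  in target axes [-0.832 -8.    17.215]
```

```bash
python3 -m inch '[[[-0.3,-2.7,0],[0,0,0],0],[[-0.3,-2.7,0],[0,0,0],0],[[-0.25,-2.6,2],[0,0,0],0],[[0,0,3],[0,0,0],0],[[0,0,3],[0,0,0],0],[[0,0,3],[0,0,0],0],[[0,0,3],[0,0,0],0],[[0,0,2],[0,0,0],0],[[0,0,1.2],[0,0,0],0],[[0,0,0],[0,0,0],0],[[0,0,0],[0,0,0],0]]'
python3 - <<'E'
from rig import ctrl
from h import *
d=ctrl.snapshot("wrist"); s=ctrl.state(); d['s']=s; pickle.dump(d,open(f'wrist7.pkl','wb')); cv2.imwrite(f'pics/wrist7.png',d['frame'][:,:,::-1])
E
python3 tgt.py 0.4542 -0.1782 0.025 1.3218
```

```text
time_s: 9.6
eef_pos: [0.4556, -0.1792, 0.0814]
ee_rot: [[-0.969, 0.245, 0.001], [0.245, 0.969, -0.0], [-0.001, -0.0, -1.0]]
contact_force: [0.6, -0.5, -0.2]
gripper_width: 0.193
t 9.65 tcp [ 0.456 -0.18   0.082] grip 0.19451419053972452 F [-0.135 -0.392 -0.6  ]
rotvec(tool) [-0.     0.002  0.001]
shift cm in present axes [0.236 0.104 5.701]  in target axes [0.224 0.101 5.701]
```

View pics/wrist7.png

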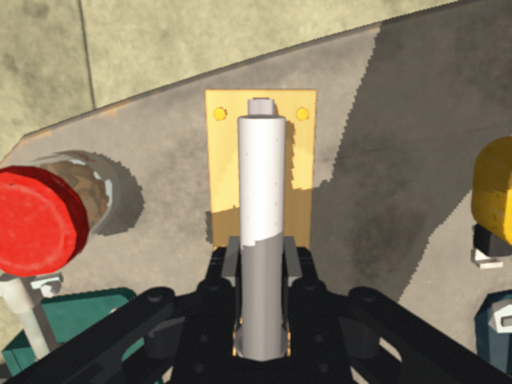

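Run:
```python
from h import *
np.set_printoptions(precision=4,suppress=True)
d=pickle.load(open('wrist7.pkl','rb')); s=d['s']; crop(d,200,325,85,185,6,'pics/w7c.png')
T=lambda p: s['ee_rot'].T@(p-s['eef_pos'])
print('rail rear', T(plane(d,261,99,.036)),'bar end', T(plane(d,261.5,117,s['eef_pos'][2]+.017)))
print('base rear', T(plane(d,206,90,.01)),T(plane(d,317,90,.01)))
```

```text
rail rear [ 0.0709 -0.      0.0459] bar end [ 0.0675  0.0002 -0.0171]
base rear [ 0.0751 -0.0339  0.0719] [0.0751 0.0344 0.0718]
```

View pics/w7c.png

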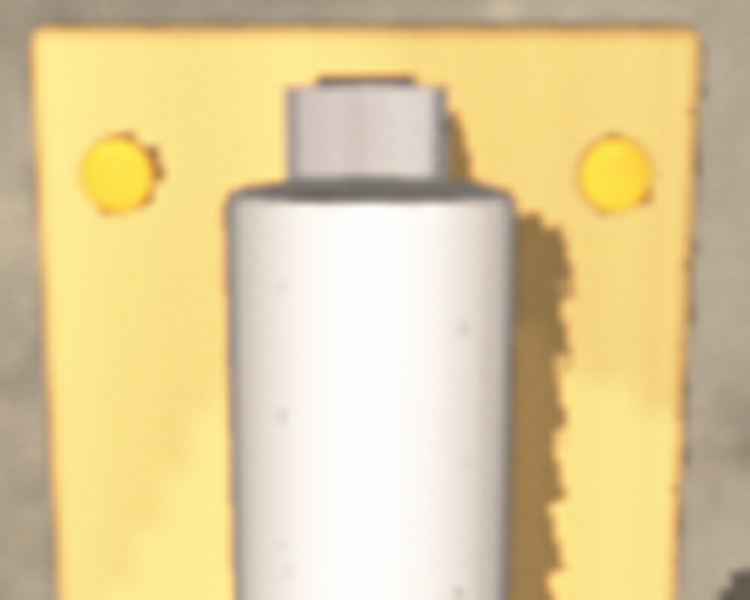

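```bash
python3 -m inch '[[[0,0,1.5],[0,0,0],0],[[0,0,1.5],[0,0,0],0],[[0,0,1],[0,0,0],0],[[0,0,0.8],[0,0,0],0],[[0,0,0.6],[0,0,0],0],[[0,0,0.2],[0,0,0],0],[[0,0,0],[0,0,0],0],[[0,0,0],[0,0,0],0]]'
python3 tgt.py 0.4542 -0.1782 0.0235 1.3218
python3 - <<'E'
from rig import ctrl
from h import *
for n in ["wrist","scene"]:
    d=ctrl.snapshot(n); cv2.imwrite(f'pics/{n}8.png',d['frame'][:,:,::-1])
crop(d,225,335,190,290,6,'pics/scene8c.png')
E
```

```text
time_s: 10.45
eef_pos: [0.4554, -0.1798, 0.0252]
ee_rot: [[-0.969, 0.246, 0.001], [0.246, 0.969, -0.0], [-0.001, -0.0, -1.0]]
contact_force: [-0.3, -0.1, -0.3]
gripper_width: 0.188
t 10.45 tcp [ 0.455 -0.18   0.025] grip 0.18801495787204048 F [-0.335 -0.056 -0.252]
rotvec(tool) [-0.     0.001  0.   ]
shift cm in present axes [0.156 0.131 0.168]  in target axes [0.156 0.13  0.168]
```

View pics/wrist8.png

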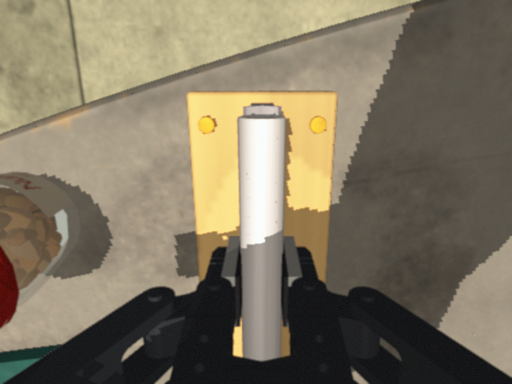

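View pics/scene8c.png

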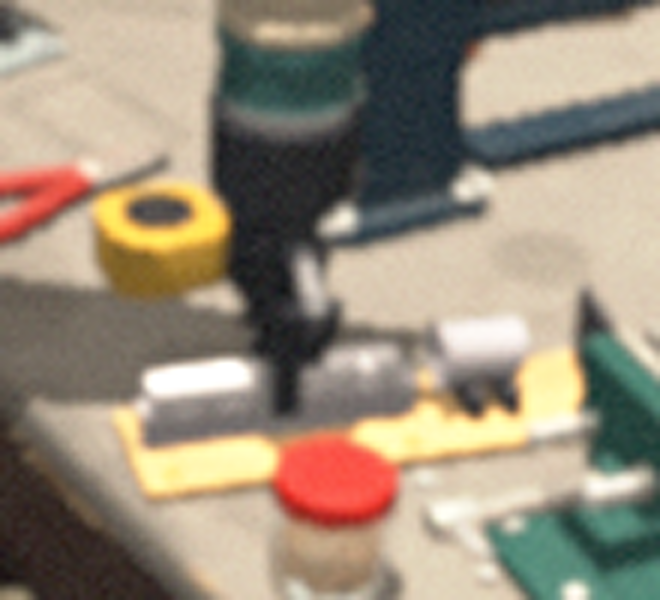

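```bash
python3 -m inch '[[[0,0,0.1],[0,0,0],0],[[0,0,0],[0,0,0],0]]'; python3 -m inch '[[[0,0,0.1],[0,0,0],0],[[0,0,0],[0,0,0],0]]';python3 -m inch '[[[0,0,0.05],[0,0,0],0],[[0,0,0],[0,0,0],0]]'
```

```text
time_s: 10.75
eef_pos: [0.4551, -0.1797, 0.0239]
ee_rot: [[-0.969, 0.246, 0.0], [0.246, 0.969, -0.0], [-0.0, -0.0, -1.0]]
contact_force: [0.5, -0.8, -0.5]
gripper_width: 0.192
time_s: 10.95
eef_pos: [0.4552, -0.1796, 0.0235]
ee_rot: [[-0.969, 0.246, 0.0], [0.246, 0.969, 0.0], [-0.0, 0.0, -1.0]]
contact_force: [-1.0, 1.3, 4.7]
gripper_width: 0.191
time_s: 11.15
eef_pos: [0.4552, -0.1796, 0.0235]
ee_rot: [[-0.969, 0.246, 0.0], [0.246, 0.969, 0.0], [-0.0, 0.0, -1.0]]
contact_force: [-2.6, 2.9, 9.0]
gripper_width: 0.192
```

```bash
python3 -m inch '[[[0,0,-0.06],[0,0,0],0],[[0,0,0],[0,0,0],0.25],[[0,0,0],[0,0,0],0.3],[[0,0,0],[0,0,0],0.5],[[0,0,0],[0,0,0],0.5],[[0,0,0],[0,0,0],0.5],[[0,0,0],[0,0,0],0.5],[[0,0,0],[0,0,0],0.5]]'
python3 - <<'E'
from rig import ctrl
from h import *
for n in ["wrist"]:
    d=ctrl.snapshot(n); s=ctrl.state(); d['s']=s; pickle.dump(d,open('wrist9.pkl','wb')); cv2.imwrite(f'pics/{n}9.png',d['frame'][:,:,::-1])
E
```

```text
time_s: 11.95
eef_pos: [0.455, -0.1796, 0.0229]
ee_rot: [[-0.969, 0.246, -0.0], [0.246, 0.969, 0.0], [0.0, 0.0, -1.0]]
contact_force: [-0.5, 0.5, -0.0]
gripper_width: 0.5
```

View pics/wrist9.png

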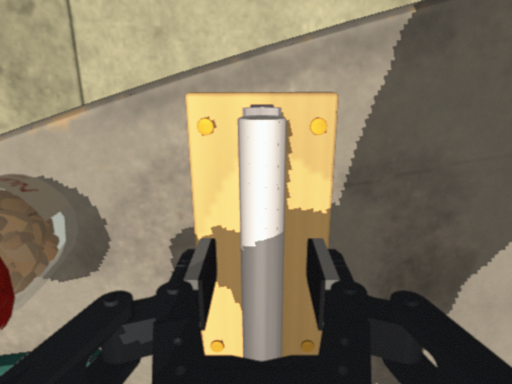

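```bash
python3 -m inch '[[[1,0,0],[0,0,0],0.5],[[1.3,0,0],[0,0,0],0.5],[[1.3,0,0],[0,0,0],0.5],[[1,0,0],[0,0,0],0.5],[[0,0,0],[0,0,0],0.5],[[0,0,0],[0,0,0],0.5]]'
python3 - <<'E'
from rig import ctrl
from h import *
np.set_printoptions(precision=4,suppress=True)
for n in ["wrist","scene","top"]:
    d=ctrl.snapshot(n); s=ctrl.state(); d['s']=s; pickle.dump(d,open(f'{n}10.pkl','wb')); cv2.imwrite(f'pics/{n}10.png',d['frame'][:,:,::-1])
    if n=='scene': crop(d,165,325,140,280,4.5,'pics/scene10c.png')
    if n=='wrist': print(s['ee_rot'].T@(plane(d,262,118,.042)-s['eef_pos']), s['eef_pos'])
E
```

```text
time_s: 12.6
eef_pos: [0.4103, -0.1684, 0.0231]
ee_rot: [[-0.969, 0.247, 0.001], [0.247, 0.969, -0.0], [-0.001, -0.0, -1.0]]
contact_force: [0.3, 0.3, -0.3]
gripper_width: 0.502
[ 0.0673  0.0002 -0.0189] [ 0.4109 -0.1686  0.0232]
```

View pics/wrist10.png

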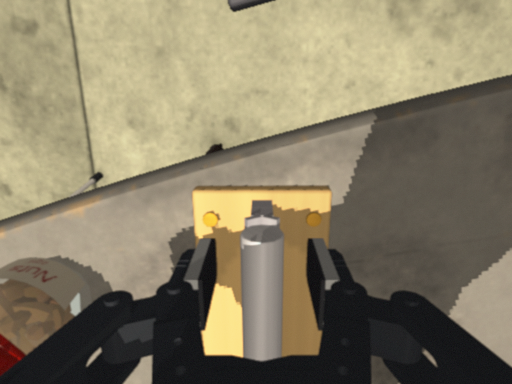

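View pics/scene10c.png

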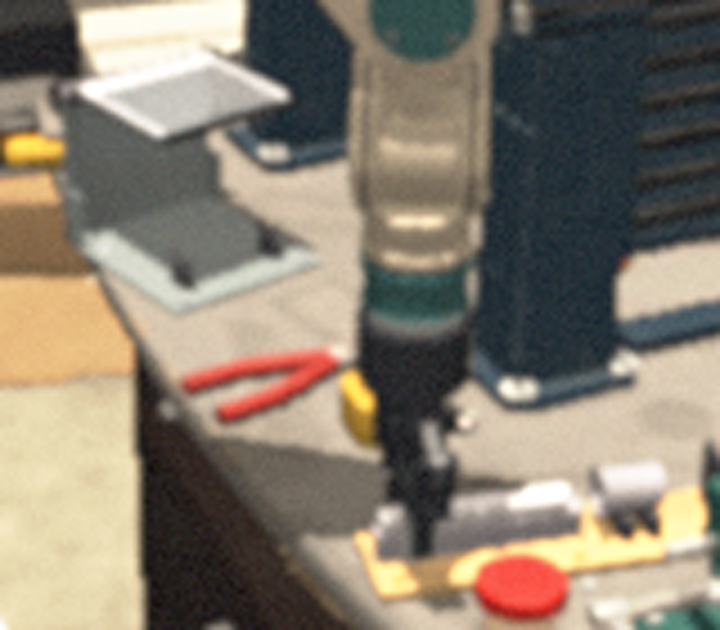

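The wrist view shows the bar lying in the V, in line, with its tail at row ~230 and the open jaws straddling it. The scene view shows the flap closed. I'll grip near the tail and feed.

```bash
python3 -m inch '[[[0,0,0],[0,0,0],0.3],[[0,0,0],[0,0,0],0],[[0,0,0],[0,0,0],0],[[0,0,0],[0,0,0],0],[[0,0,0],[0,0,0],0],[[0,0,0],[0,0,0],0]]' 40
python3 -m inch '[[[-0.7,0,0],[0,0,0],0],[[-0.7,0,0],[0,0,0],0],[[-0.7,0,0],[0,0,0],0],[[-0.7,0,0],[0,0,0],0],[[0,0,0],[0,0,0],0]]'
python3 - <<'E'
from rig import ctrl
from h import *
np.set_printoptions(precision=4,suppress=True)
for n in ["wrist","scene"]:
    d=ctrl.snapshot(n); s=ctrl.state(); d['s']=s; pickle.dump(d,open(f'{n}11.pkl','wb')); cv2.imwrite(f'pics/{n}11.png',d['frame'][:,:,::-1])
crop(d,225,335,190,290,6,'pics/scene11c.png')
E
```

```text
time_s: 13.35
eef_pos: [0.411, -0.1684, 0.0231]
ee_rot: [[-0.969, 0.246, 0.001], [0.246, 0.969, 0.0], [-0.001, 0.0, -1.0]]
contact_force: [1.3, 1.5, 2.0]
gripper_width: 0.195
time_s: 13.85
eef_pos: [0.4369, -0.1748, 0.0231]
ee_rot: [[-0.969, 0.246, -0.002], [0.246, 0.969, 0.001], [0.002, 0.0, -1.0]]
contact_force: [-2.2, 3.0, 6.6]
gripper_width: 0.196
```

View pics/wrist11.png

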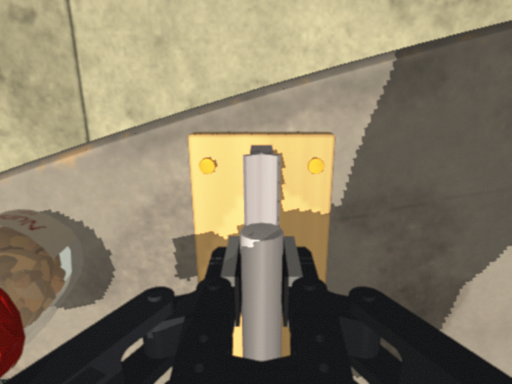

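View pics/scene11c.png

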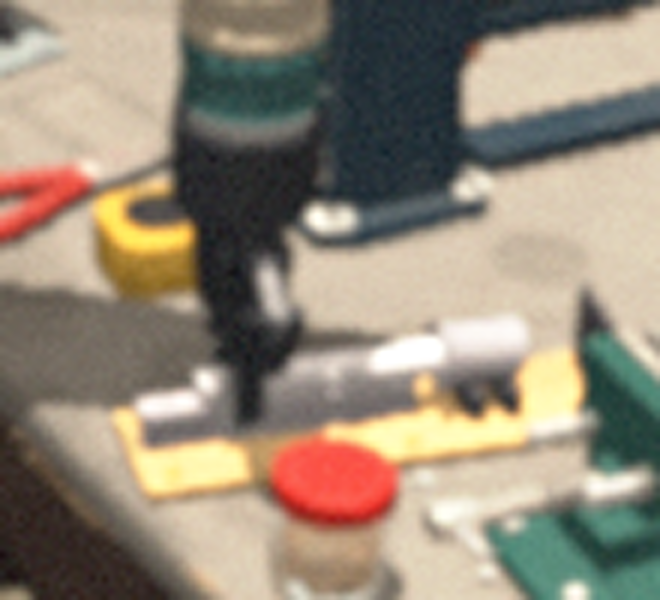

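```bash
python3 -m inch '[[[-0.6,0,-0.03],[0,0,0],0],[[-0.6,0,0],[0,0,0],0],[[-0.6,0,0],[0,0,0],0],[[0,0,0],[0,0,0],0]]'
python3 -m inch '[[[-0.6,0,0],[0,0,0],0],[[-0.6,0,0],[0,0,0],0],[[-0.6,0,0],[0,0,0],0],[[-0.6,0,0],[0,0,0],0],[[-0.6,0,0],[0,0,0],0],[[-0.6,0,0],[0,0,0],0],[[-0.6,0,0],[0,0,0],0],[[0,0,0],[0,0,0],0]]'
python3 - <<'E'
from rig import ctrl
from h import *
np.set_printoptions(precision=4,suppress=True)
for n in ["wrist","scene"]:
    d=ctrl.snapshot(n); s=ctrl.state(); d['s']=s; pickle.dump(d,open(f'{n}12.pkl','wb')); cv2.imwrite(f'pics/{n}12.png',d['frame'][:,:,::-1])
crop(d,225,335,190,290,6,'pics/scene12c.png')
p=s['eef_pos'][:2]-np.array([.538,-.1995]); Y=-.249; print('TCP in jig',p@[np.cos(Y),np.sin(Y)],p@[-np.sin(Y),np.cos(Y)])
E
```

```text
time_s: 14.35
eef_pos: [0.4547, -0.1794, 0.0231]
ee_rot: [[-0.969, 0.246, -0.001], [0.246, 0.969, 0.0], [0.001, 0.0, -1.0]]
contact_force: [-1.3, 1.3, 4.9]
gripper_width: 0.195
time_s: 15.15
eef_pos: [0.4957, -0.1898, 0.0232]
ee_rot: [[-0.969, 0.246, -0.001], [0.246, 0.969, 0.0], [0.001, 0.0, -1.0]]
contact_force: [-0.8, 1.5, 4.6]
gripper_width: 0.195
TCP in jig -0.043435026769910914 -0.001013247907263122
```

View pics/wrist12.png

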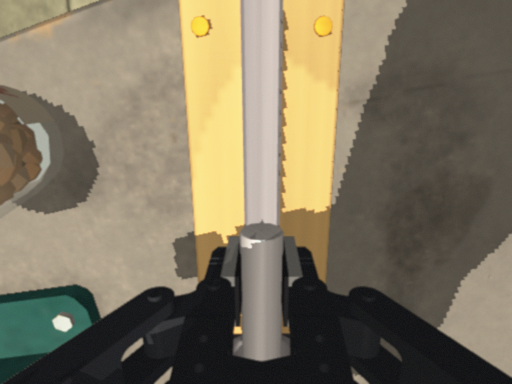

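View pics/scene12c.png

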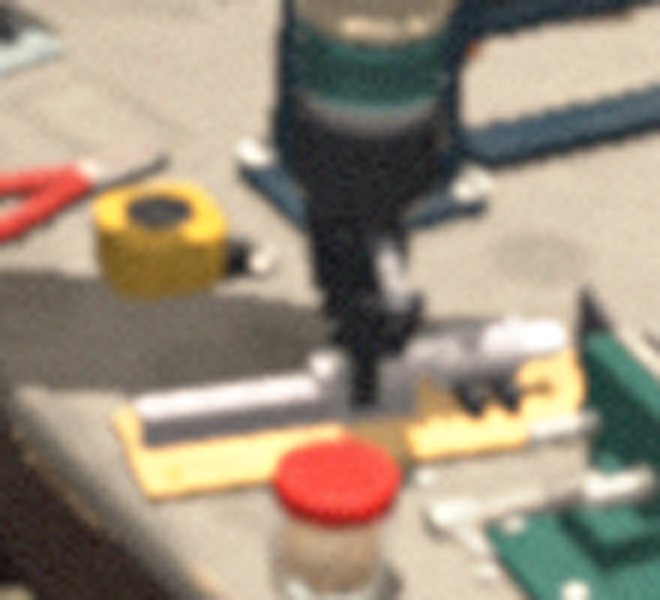

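```bash
python3 -m inch '[[[-0.5,0,0],[0,0,0],0],[[-0.5,0,0],[0,0,0],0],[[-0.4,0,0],[0,0,0],0],[[0,0,0],[0,0,0],0],[[0,0,0],[0,0,0],0]]'
python3 -m inch '[[[-0.15,0,0],[0,0,0],0],[[-0.15,0,0],[0,0,0],0],[[0,0,0],[0,0,0],0]]'
```

```text
time_s: 15.75
eef_pos: [0.509, -0.1931, 0.0231]
ee_rot: [[-0.969, 0.246, -0.0], [0.246, 0.969, 0.001], [0.0, 0.0, -1.0]]
contact_force: [-0.4, 2.9, 4.1]
gripper_width: 0.194
time_s: 16.05
eef_pos: [0.5113, -0.1936, 0.0231]
ee_rot: [[-0.969, 0.246, -0.002], [0.246, 0.969, 0.001], [0.002, 0.0, -1.0]]
contact_force: [-2.7, 1.6, 5.8]
gripper_width: 0.193
```

```bash
for i in 1; do python3 -m inch '[[[-0.15,0,0],[0,0,0],0],[[0,0,0],[0,0,0],0]]'; python3 -m inch '[[[-0.1,0,0],[0,0,0],0],[[0,0,0],[0,0,0],0]]'; python3 -m inch '[[[-0.1,0,0],[0,0,0],0],[[0,0,0],[0,0,0],0]]'; done | grep -E 'eef|contact'
```

```text
eef_pos: [0.5127, -0.194, 0.0231]
contact_force: [-3.0, 2.0, 6.1]
eef_pos: [0.5135, -0.1942, 0.0231]
contact_force: [-3.2, 3.1, 6.4]
eef_pos: [0.5144, -0.1944, 0.023]
contact_force: [-2.6, 2.5, 6.2]
```

```bash
python3 -m inch '[[[-0.1,0,0],[0,0,0],0],[[0,0,0],[0,0,0],0]]'| grep -E 'eef|contact'; python3 -m inch '[[[-0.1,0,0],[0,0,0],0],[[0,0,0],[0,0,0],0]]'| grep -E 'eef|contact'
python3 - <<'E'
from rig import ctrl
from h import *
d=ctrl.snapshot("scene"); crop(d,225,335,190,290,6,'pics/scene13c.png')
d=ctrl.snapshot("top"); crop(d,315,405,140,230,6,'pics/top13c.png')
E
```

```text
eef_pos: [0.5149, -0.1945, 0.023]
contact_force: [-4.9, 2.9, 7.9]
eef_pos: [0.5149, -0.1946, 0.023]
contact_force: [-5.9, 2.7, 9.2]
```

View pics/scene13c.png

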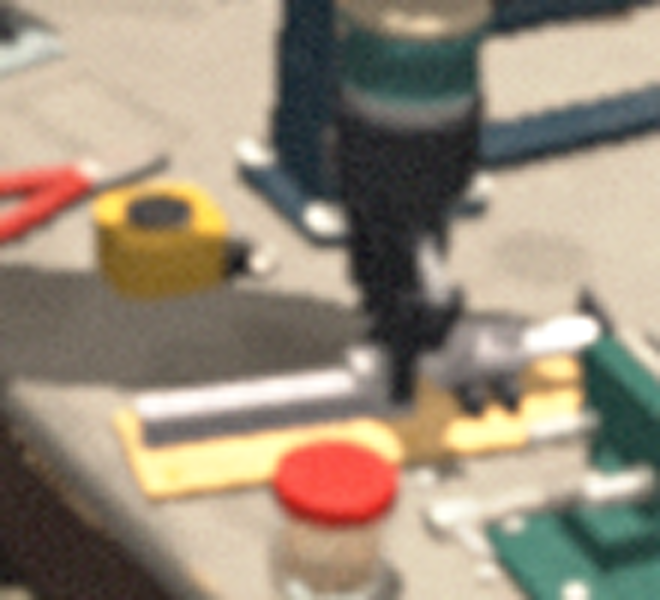

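View pics/top13c.png

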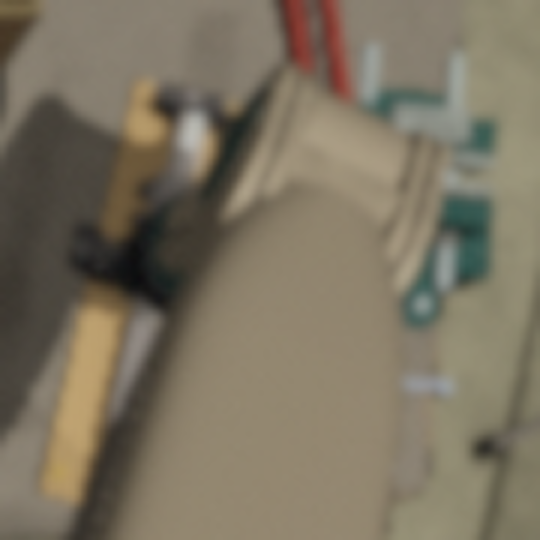

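```bash
python3 -m inch '[[[-0.15,0,0],[0,0,0],0],[[0,0,0],[0,0,0],0]]'| grep -E 'eef|contact'; python3 -m inch '[[[0.1,0,0],[0,0,0],0],[[0,0,-0.03],[0,0,0],0],[[0,0,0],[0,0,0],0.25],[[0,0,0],[0,0,0],0.3],[[0,0,0],[0,0,0],0.5],[[0,0,0],[0,0,0],0.5],[[0,0,0],[0,0,0],0.5],[[0,0,0],[0,0,0],0.5]]'
python3 - <<'E'
from rig import ctrl
from h import *
d=ctrl.snapshot("wrist"); s=ctrl.state(); d['s']=s; pickle.dump(d,open('wrist14.pkl','wb')); cv2.imwrite('pics/wrist14.png',d['frame'][:,:,::-1])
E
```

```text
eef_pos: [0.5149, -0.1945, 0.023]
contact_force: [-9.4, 4.3, 13.2]
time_s: 18.15
eef_pos: [0.5181, -0.1957, 0.0235]
ee_rot: [[-0.969, 0.246, 0.0], [0.246, 0.969, -0.0], [-0.0, -0.0, -1.0]]
contact_force: [0.0, 0.7, 1.1]
gripper_width: 0.501
```

View pics/wrist14.png

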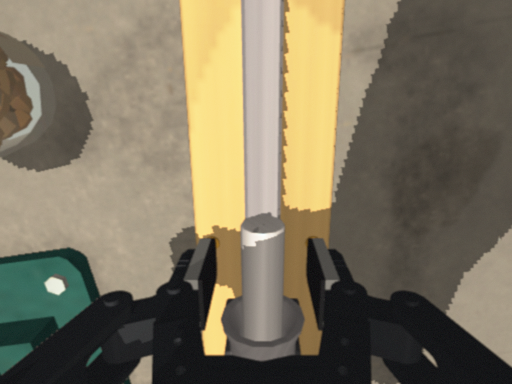

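```bash
python3 -m inch '[[[0,0,-1],[0,0,0],0.5],[[0,0,-2],[0,0,0],0.5],[[0,0,-3],[0,0,0],0.5],[[0,0,-3],[0,0,0],0.5],[[0,0,-3],[0,0,0],0.5],[[0,0,-3],[0,0,0],0.5],[[0,0,-3],[0,0,0],0.5],[[0,4,-2],[0,0,0],0.5],[[0,4,0],[0,0,0],0.5],[[0,0,0],[0,0,0],0.5],[[0,0,0],[0,0,0],0.5]]'
python3 - <<'E'
from rig import ctrl
from h import *
for n in ["wrist","scene","top"]:
    d=ctrl.snapshot(n); s=ctrl.state(); d['s']=s; pickle.dump(d,open(f'{n}15.pkl','wb')); cv2.imwrite(f'pics/{n}15.png',d['frame'][:,:,::-1])
    if n=='scene': crop(d,165,345,140,290,4,'pics/scene15c.png')
E
```

```text
time_s: 19.3
eef_pos: [0.5377, -0.1175, 0.2241]
ee_rot: [[-0.97, 0.244, 0.001], [0.244, 0.97, -0.001], [-0.001, -0.001, -1.0]]
contact_force: [0.3, 0.3, -0.3]
gripper_width: 0.497
```

View pics/wrist15.png

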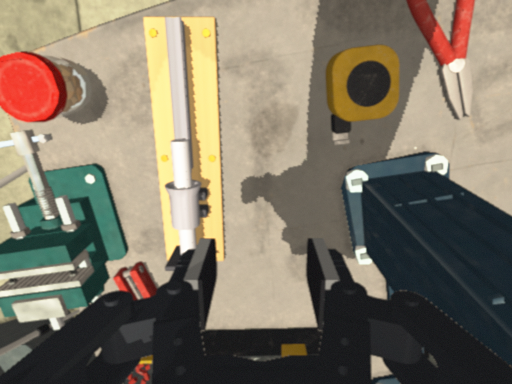

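View pics/scene15c.png

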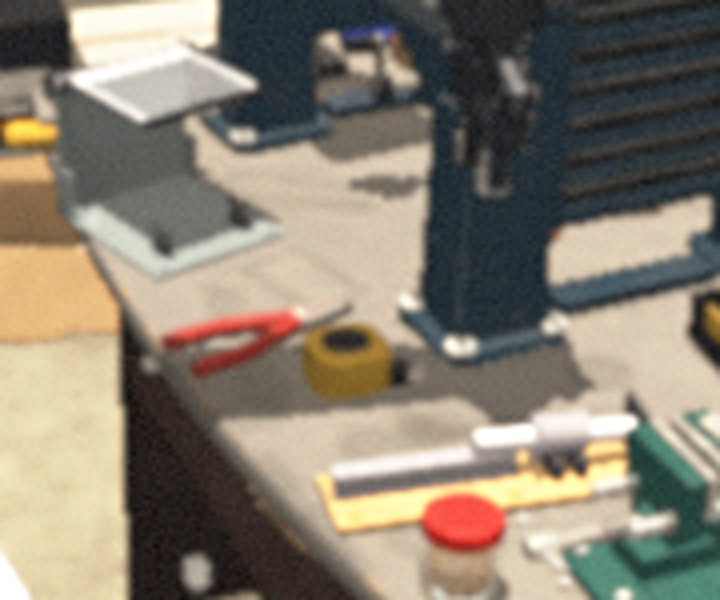

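View pics/top15.png

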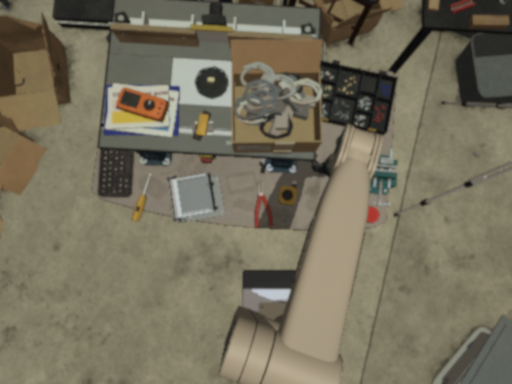

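```bash
python3 -m inch '[[[4,3,-1],[0,0,0],0.5],[[4,4,-1],[0,0,0],0.5],[[4,4,0],[0,0,0],0.5],[[3,4,0],[0,0,0],0.5],[[0,4,0],[0,0,0],0.5],[[0,4,0],[0,0,0],0.5],[[0,4,0],[0,0,0],0.5],[[0,4,0],[0,0,0],0.5],[[0,0,0],[0,0,0],0.5],[[0,0,0],[0,0,0],0.5]]'
python3 - <<'E'
from rig import ctrl
from h import *
np.set_printoptions(precision=4,suppress=True)
d=pickle.load(open('wrist15.pkl','rb')); crop(d,140,230,120,260,5,'pics/w15c.png')
d=ctrl.snapshot("top"); pickle.dump(d,open('top16.pkl','wb'));crop(d,315,405,140,230,6,'pics/top16c.png')
d=ctrl.snapshot("scene"); pickle.dump(d,open('scene16.pkl','wb'));crop(d,265,325,225,270,12,'pics/scene16c.png')
E
```

```text
time_s: 20.45
eef_pos: [0.4763, 0.2062, 0.2414]
ee_rot: [[-0.969, 0.246, -0.001], [0.246, 0.969, -0.001], [0.001, -0.001, -1.0]]
contact_force: [-0.6, -0.4, -0.6]
gripper_width: 0.5
```

View pics/top16c.png

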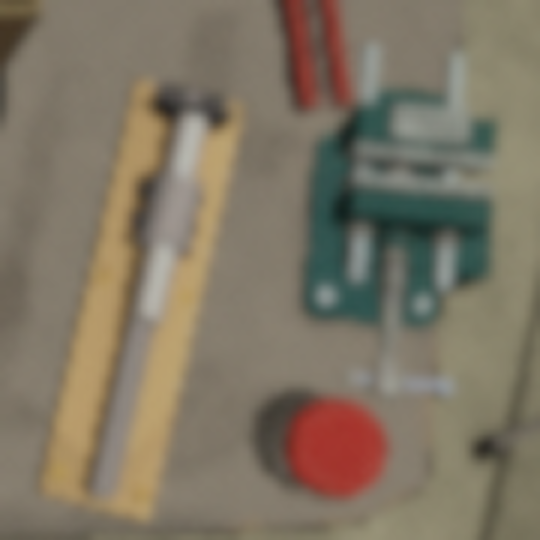

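View pics/scene16c.png

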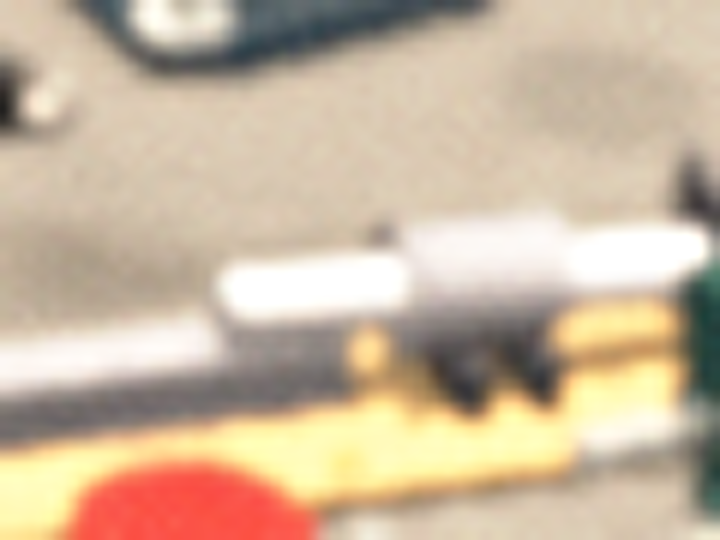

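View pics/w15c.png

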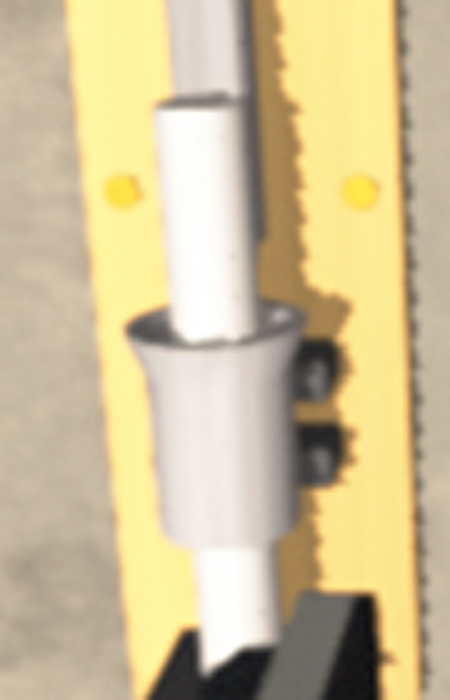

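Run:
```python
from h import *
np.set_printoptions(precision=4,suppress=True)
Y=-.249;o=np.array([.538,-.1995]);R=np.array([[np.cos(Y),np.sin(Y)],[-np.sin(Y),np.cos(Y)]])
J=lambda p:R@(p[:2]-o)
d=pickle.load(open('wrist15.pkl','rb'))
f=lambda c,r,h: J(plane(d,140+(c+.5)/5-.5,120+(r+.5)/5-.5,h))
print('tail rim',f(198,105,.051),'edges near tail z.042',f(157,130,.042),f(240,130,.042),'near mouth',f(172,310,.042),f(252,310,.042))
print('mouth L,R',f(128,332,.045),f(303,318,.045),'screws', f(122,190,.012),f(360,190,.012))
d=pickle.load(open('top16.pkl','rb'))
g=lambda c,r,h: J(plane(d,315+(c+.5)/6-.5,140+(r+.5)/6-.5,h))
print('top: tail',g(152,318,.050),'front',g(193,114,.050),'rail rear',g(100,490,.036),'mouth',g(168,240,.05))
W=cloud(d); print(1000*W[215:225,195:205,2].mean())
m=(np.abs(W[...,2]-.147)<.025); m[:, :160]=0;m[:,230:]=0;m[:165]=0;m[225:]=0; print('flap px',m.sum())
t=pickle.load(open('top0.pkl','rb'));W=cloud(t);m=(np.abs(W[...,2]-.147)<.025); m[:, :160]=0;m[:,230:]=0;m[:165]=0;m[225:]=0; print('flap px start',m.sum())
crop(d,95,385,140,235,2.7,'pics/top16b.png')
```

```text
tail rim [-0.0461  0.0009] edges near tail z.042 [-0.0396 -0.0098] [-0.0396  0.0065] near mouth [-0.0026 -0.0098] [-0.0027  0.0065]
mouth L,R [ 0.0011 -0.0182] [-0.0019  0.0174] screws [-0.0208 -0.0267] [-0.0209  0.025 ]
top: tail [-0.0421 -0.0021] front [0.0859 0.0021] rail rear [-0.1494  0.0023] mouth [ 0.0065 -0.0007]
-106.51125609854981
flap px 1130
flap px start 1674
```

View pics/top16b.png

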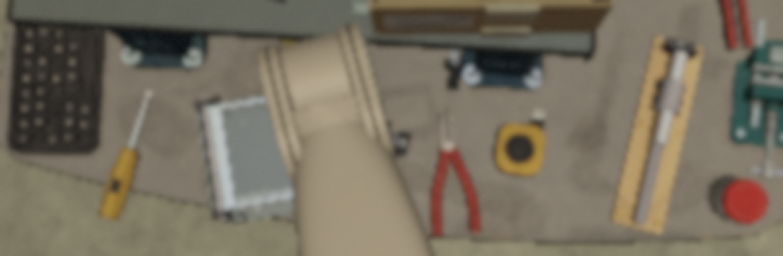

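```bash
python3 -c "
from rig import ctrl
print(ctrl.state()['contact_force'], ctrl.state()['time_s']); print(ctrl.job_done())"
```

```text
[ 0.17602789 -0.40557499  0.36320021] 20.55
the job is handed in; nothing more can be done
None
```

The bar is in the jig, through the guide tube with its front end against the stop, and I handed the job in at 20.6 s. The hand-in reports no verdict.

**What I did:** I pushed the flap down with the open hand and gripped the bar about its middle, then lifted it out and the flap closed. I laid it in the rail's V with its centre at about jig x = -86 mm and let go. I then gripped it again about 20 mm from the tail, fed it through the tube to the stop and let go.

**Last checks:**
- **At the stop:** on the last pushes the tool stopped moving while the force along the feed rose to about 10 N.
- **Bar position:** the wrist view put the tail at jig x = -46 mm and the top view at -42 mm, where fully home is -45 mm. These agree within the top camera's pixel size of about 4 mm. The top view put the front end at +86 mm, with the stop at 85 mm.
- **Alignment:** the wrist view showed the bar straight to within its resolution, about 1.6 mm off the axis, inside the 6 mm allowed.
- **Hand and flap:** the hand was clear of the bar. The scene view after the final release showed the flap level. In the last top view the arm hid part of the flap, so its pixel count (1130, against 1674 at the start) is no check there.
- **Other items:** by eye, nothing I could see had moved. I took no measurements of the five items, and the hex keys did not come up clearly in any picture.

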